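Load the locksmith's bench polisher and set its timer

ROBOT

A 6-joint arm with a two-finger parallel gripper is mounted at the origin on the work surface. World frame = base frame: x ahead of the robot, y to its left, z up, the work surface at z = 0. Lengths are in m, angles in rad, forces in N, time in s.
With the tool pointing down it reaches from about 0.35 to 0.85 m from the base axis. Payload 8.1 kg.
Tool frame: the origin (TCP) lies at the very end of the fingers, on their centre line; the grasp point (between the pads) lies 19 mm behind it; z points along the fingers, y is the direction in which the jaws open and shut (so a half turn about z gives the same grasp; the last joint's range is limited). The gripper opens to 93 mm and grips with 3 to 60 N. Pads are 15 mm wide; open, the fingers measure 128 mm over their backs; the gripper's body (75 mm by 188 mm) begins 65 mm behind the grasp point.
Start: joints at [-1.234, 0.13, 1.488, -0, 1.523, -0.085], TCP at [0.246, -0.547, 0.219] pointing down, gripper open.
Joint ranges: [-2.96, 2.96], [-0.89, 2.26], [0.02, 2.5], [-1.34, 4.48], [0, 2.73], [-2.66, 2.66]. Speed limits (rad/s): [2.39, 2.39, 2.79, 3.14, 3.14, 3.14].

INTERFACE

Orientations are given as a 3x3 rotation matrix whose columns are the frame's x, y, z axes.
In Python, from plant import manip, viewer gives the robot as it stands. The module is installed in compiled form; this text tells all that it offers.
- The arm moves only by the tool send_rows, never from a script. Its argument "targets" is a list of rows, each an object of numbers: "x", "y", "z": the shift along the tool's x, y, z in mm; "rx", "ry", "rz": the turn, a rotation vector about the tool's x, y, z in rad. In form: [{"x": .., "y": .., "z": .., "rx": .., "ry": .., "rz": ..}, ...]. A call has 1 to 20 rows; each row shifts and turns the pose as measured when the row begins, along the tool's axes as they then stand; what a row does not reach is not made up. A row lasts 1/12 s, in which the tool goes at most 41.7 mm and 7.16 degrees, less where a joint would pass 70% of its speed; a pose out of reach is approached as far as the arm can. A call is refused whole if a number of a shift passes 41.7 or a number of a turn 0.125, either way. A call with a gripper value outside its range is refused whole. "claw" is the finger opening in mm, from 0 to 93, set as the call begins (left out, the last holds). The fingers move at their own pace and stop on an object; "force" is the grip in N (left out, the last holds). Time passes only in rows, so rows that do not move let the fingers close. It gives the time, the measured TCP pose, the force and the opening at its end, in the units of the state.
- manip.get_state(): the state, without advancing time (a new reading comes with each control period).
- viewer.read_camera(name): name is "side" or "top" or "wrist"; returns the picture (384x512x3 uint8, red, green, blue); there is no depth.
- viewer.camera_model(name): a dict with "intrinsics" (3x3 intrinsics, pixels), "extrinsics" (4x4, takes a point from camera to world coordinates); the wrist camera has in their place "mount" (4x4, takes a point from camera to tool coordinates, whose origin is the TCP and whose axes are the flange's). Camera axes: x right, y down, z forward; pixel columns grow to the right and rows downward; lengths in m; the calibration is good to about 2 mm. A picture is of the moment at which its call begins: read the wrist's pose just before it. camera_model takes no time and is no camera call.
- manip.hand_in(): hands the job in, once; it reports no verdict.
The state is a dict: "clock": time; "joint_positions": joint angles; "qvel": joint speeds; "effort": joint torques, N m; "eef_pos": TCP position; "ee_rot": TCP orientation; "force": force on the tool from outside, world axes, zero at the start; "torque": the same for the moment, N m; "finger_gap": finger opening in m.
Only numpy, scipy, OpenCV 4.12 (cv2) and the standard library are available. Lean on these libraries where they do the work, as an engineer would, in place of code of your own. Each camera call takes 0.05 s, during which the arm holds its last target. There are 200 camera calls.

TASK

Slide the thumb latch of the green polisher sideways so that its clear cover springs open, and put every bare lock part on the bench (brass padlock bodies without shackles and round lock cylinders) into the chamber. Then press the cover shut until it latches, and after that turn the timer knob clockwise until its white pointer lines up with the white mark on the dial. Leave the two complete padlocks lying where they are.

Things in the scene. Friction and masses are not known exactly. Their poses are not given: they have to be found in the camera images.
- polisher: green bench polisher, fixed. Origin on the bench under the chamber's centre, z up. Chamber open upwards, inside 190 (x) by 130 mm (y), floor 30 and rim 85 mm above the bench, walls 10 mm. On its -y side (y -75 to -165 mm, x -105 to 105 mm) a flat control deck, also 85 mm high, with thumb latch and timer knob. All its parts share its axes.
- chamber (a point): centre of the chamber floor, 30 mm above the bench; axes as the polisher's
- cover (a joint): clear cover, 210 (x) by 149 (y) by 7 mm, over the chamber, hinged along polisher x at the +y side. Rad: 0 shut, 1.9 fully open (up and over to +y, a little beyond upright). A spring throws it open in about 1.5 s once released and holds it open. To shut: press the free edge down to 0 with about 5 N; the latch's sloped catch gives way and snaps over by itself.
- hinge_mid (a point): middle of the cover's hinge line, at polisher (0, 75, 85) mm; the underside of the cover starts here
- cover_edge (a point): middle of the cover's free edge, on its upper (outer) face, 149 mm from the hinge
- latch (a joint): thumb latch on the deck, sliding along the polisher's x. Value in m: 0 home (holds the cover), 0.014 end of travel towards +x. A spring brings it back: 1.6 N at home, 4.4 N at the end. The cover is released beyond about 0.009.
- latch_stud (a point): centre of the top of the latch's black thumb stud, 14 mm (x) by 22 mm (y), standing 26 mm above the deck, 43 mm from the cover's edge; a lower steel catch with a ramp up to 29 mm above the deck reaches from it to the cover
- timer (a joint): timer knob on the deck, rad, growing clockwise seen from above, range 0 to 3.4; light friction holds it. At 0 its pointer aims along the polisher's -x. When timer equals preset the pointer is at the mark.
- timer_grip (a point): on the knob's axis at gripping height, 28 mm above the deck. The knob is a black bar 44 x 13 mm, 26 mm high, its top 37 mm above the deck, on a disc of 42 mm diameter whose top is 11 mm above the deck; the bar lies along the pointer
- timer_tip (a point): pointer end of the knob bar (white line on its top), 22 mm from the axis, at the bar's top
- preset (a joint): position of the white mark on the dial around the knob, rad, same zero and direction as timer; it cannot be moved by hand
- preset_mark (a point): the white mark on the dial, flat on the deck, 31 mm from the knob's axis; its x axis points at the knob's axis
- body1: bare brass padlock body without shackle: a block 36 x 30 x 20 mm (its x, y, z), 150 g, lying flat on the bench with two small dark shackle holes in its +x end; origin at the centre of its underside. May be absent.
- body2: bare brass padlock body without shackle: a block 36 x 30 x 20 mm (its x, y, z), 150 g, lying flat on the bench with two small dark shackle holes in its +x end; origin at the centre of its underside. May be absent.
- body3: bare brass padlock body without shackle: a block 36 x 30 x 20 mm (its x, y, z), 150 g, lying flat on the bench with two small dark shackle holes in its +x end; origin at the centre of its underside. May be absent.
- cylinder1: bare round brass lock cylinder, 28 mm diameter (a 30 mm flange at the top), 34 mm tall, 160 g, standing on end with a keyway slot in its top; origin at the centre of its underside, z along its axis. May be absent.
- cylinder2: bare round brass lock cylinder, 28 mm diameter (a 30 mm flange at the top), 34 mm tall, 160 g, standing on end with a keyway slot in its top; origin at the centre of its underside, z along its axis. May be absent.
- cylinder3: bare round brass lock cylinder, 28 mm diameter (a 30 mm flange at the top), 34 mm tall, 160 g, standing on end with a keyway slot in its top; origin at the centre of its underside, z along its axis. May be absent.
- padlock1: complete padlock with its steel shackle: brass body 34 x 40 x 18 mm (x, y, z) reaching from x = -29 to 5 mm of the origin, shackle bow on to x = 34 mm; lies flat, origin at bench height. To be left alone.
- padlock2: complete padlock with its steel shackle: brass body 34 x 40 x 18 mm (x, y, z) reaching from x = -29 to 5 mm of the origin, shackle bow on to x = 34 mm; lies flat, origin at bench height. To be left alone.
Not all that is in view belongs to the job. What is shaped like the cylinder1 but blue is not meant. Leave any turquoise look-alike of the body2 alone.

How it is judged:
On the way, in this order (a step that is already met when the one before it is completed fails the run):
1. the latch is slid and the cover has sprung open (value of joint cover above 1.3 rad), for 0.2 s.
2. every bare lock part is in the chamber (x of body1 in the frame of chamber between -0.097 and 0.097 m and y of body1 in the frame of chamber between -0.067 and 0.067 m and z of body1 in the frame of chamber between -0.01 and 0.048 m and x of body2 in the frame of chamber between -0.097 and 0.097 m and y of body2 in the frame of chamber between -0.067 and 0.067 m and z of body2 in the frame of chamber between -0.01 and 0.048 m and x of body3 in the frame of chamber between -0.097 and 0.097 m and y of body3 in the frame of chamber between -0.067 and 0.067 m and z of body3 in the frame of chamber between -0.01 and 0.048 m and x of cylinder1 in the frame of chamber between -0.097 and 0.097 m and y of cylinder1 in the frame of chamber between -0.067 and 0.067 m and z of cylinder1 in the frame of chamber between -0.01 and 0.048 m and x of cylinder2 in the frame of chamber between -0.097 and 0.097 m and y of cylinder2 in the frame of chamber between -0.067 and 0.067 m and z of cylinder2 in the frame of chamber between -0.01 and 0.048 m and x of cylinder3 in the frame of chamber between -0.097 and 0.097 m and y of cylinder3 in the frame of chamber between -0.067 and 0.067 m and z of cylinder3 in the frame of chamber between -0.01 and 0.048 m), for 0.2 s.
3. the cover is shut and latched, the parts inside (all of step 2 and value of joint cover below 0.05 rad and value of joint latch below 0.004 m), for 0.3 s.
4. the timer pointer is at the mark, the cover still latched (value of joint cover below 0.05 rad and value of joint latch below 0.004 m and y of timer_tip in the frame of preset_mark between -0.0035 and 0.0035 m and x of timer_tip in the frame of preset_mark below 0.025 m), for 0.2 s.
At the end, for the whole second after the job is handed in: every bare lock part present lies at rest inside the chamber; the cover is shut (within 0.05 rad) and the latch is home (within 4 mm); the timer pointer's end is within 3.5 mm (9 degrees) of the mark's line; both complete padlocks are within 60 mm of where they lay (all of step 2 and all of step 4 and linear speed of each of body1, body2, body3, cylinder1, cylinder2, cylinder3 below 0.05 m/s and distance of each of padlock1, padlock2 from where it was at the start of the episode below 0.06 m); the robot touches nothing.
It fails at once if a complete padlock is lifted off the bench (height (world z) of padlock1 above 0.05 m).
It fails at once if a complete padlock is lifted off the bench (height (world z) of padlock2 above 0.05 m).
Of body1, body2, body3, cylinder1, cylinder2, cylinder3 only 4 to 6 are there at a start; the rules pass over those that are not, and their reading is None.
At some moment in a run one of body1, body2, body3, cylinder1, cylinder2, cylinder3 may be knocked a few centimetres aside while the robot is not near it.
Once in a run the grip may slacken for a moment while it holds something.
It also fails if it takes over 210 s, if anything falls off the work surface, if the arm or the gripper's body presses on something with over 40 N, if the wrist force passes 120 N, or if a joint passes its speed limit or range.

## Working session

There is one attempt and no reset: what is moved stays moved. The work goes in short steps, Python scripts to look and compute and a tool call to move; the robot and the scene stay as the last step left them, time stands still between calls to the robot, and variables do not carry over. Pictures are saved under pics/ and viewed, about 12 in all and at most 16, crops included, and the job is handed in when it is done.

Besides the shell and the picture viewer there is one more tool, called after "Call:" as name(argument=value, ...) on one line, values as JSON. send_rows: Moves the arm, as the interface text tells. Its arguments: {"type":"object","properties":{"targets":{"type":"array"},"claw":{"type":"number"},"force":{"type":"number"}},"required":["targets"]}

```bash
mkdir -p pics; cat > h.py <<'E'
import numpy as np, cv2
from plant import manip, viewer
def snap(n,fn=None):
    s=manip.get_state(); im=viewer.read_camera(n)
    if fn: cv2.imwrite('pics/'+fn+'.png',im[:,:,::-1])
    return im,s
def cam(n,s=None):
    m=viewer.camera_model(n); K=np.array(m['intrinsics'])
    if 'extrinsics' in m: T=np.array(m['extrinsics'])
    else:
        W=np.eye(4); W[:3,:3]=s['ee_rot']; W[:3,3]=s['eef_pos']; T=W@np.array(m['mount'])
    return K,T
def ray(n,uv,z,s=None):
    K,T=cam(n,s); uv=np.atleast_2d(np.array(uv,float))
    d=(T[:3,:3]@np.linalg.inv(K)@np.c_[uv,np.ones(len(uv))].T).T; o=T[:3,3]
    return o+d*((z-o[2])/d[:,2])[:,None]
def proj(n,P,s=None):
    K,T=cam(n,s); p=(np.atleast_2d(P)-T[:3,3])@T[:3,:3]; q=p@K.T; return q[:,:2]/q[:,2:]
E
python3 - <<'E'
from h import *
np.set_printoptions(precision=4,suppress=True)
a,s=snap('top','top0'); b,_=snap('side','side0')
print(s)
for n in('top','side'): print(cam(n))
print(viewer.camera_model('wrist'))
cv2.imwrite('pics/top0x.png',cv2.resize(a[:,:,::-1],(800,600),interpolation=cv2.INTER_CUBIC))
E
```

```text
{'clock': 0.0, 'joint_positions': array([-1.2344,  0.1312,  1.4893, -0.    ,  1.523 , -0.0854]), 'qvel': array([ 0.0011, -0.0005,  0.0024,  0.0019, -0.0012,  0.0011]), 'effort': array([ -0.0026, -55.9847, -49.1756,   0.0765,   0.0356,  -0.0002]), 'eef_pos': array([ 0.2454, -0.5469,  0.2176]), 'ee_rot': array([[ 0.9124,  0.4094, -0.0006],
       [ 0.4094, -0.9124,  0.0017],
       [ 0.0001, -0.0018, -1.    ]]), 'force': array([-0.0743,  0.1852,  0.0961]), 'torque': array([-0.0033, -0.0115, -0.0015]), 'finger_gap': 0.09300862416374035}
(array([[441.4803,   0.    , 255.8594],
       [  0.    , 441.4803, 198.1345],
       [  0.    ,   0.    ,   1.    ]]), array([[-0.0241, -0.994 ,  0.1069,  0.3999],
       [-0.9995,  0.0216, -0.0239, -0.0745],
       [ 0.0215, -0.1074, -0.994 ,  1.2859],
       [ 0.    ,  0.    ,  0.    ,  1.    ]]))
(array([[364.8613,   0.    , 253.5943],
       [  0.    , 364.8613, 191.9212],
       [  0.    ,   0.    ,   1.    ]]), array([[ 0.9403, -0.1854,  0.2855,  0.3026],
       [-0.3404, -0.5176,  0.785 , -0.769 ],
       [ 0.0023, -0.8353, -0.5498,  0.5686],
       [ 0.    ,  0.    ,  0.    ,  1.    ]]))
{'intrinsics': array([[316.0636,   0.    , 251.6928],
       [  0.    , 316.0636, 190.4328],
       [  0.    ,   0.    ,   1.    ]]), 'mount': array([[-0.0003, -0.9641, -0.2656,  0.0729],
       [ 1.    , -0.0002, -0.0004,  0.0015],
       [ 0.0003, -0.2656,  0.9641, -0.1652],
       [ 0.    ,  0.    ,  0.    ,  1.    ]])}
```

View pics/top0x.png

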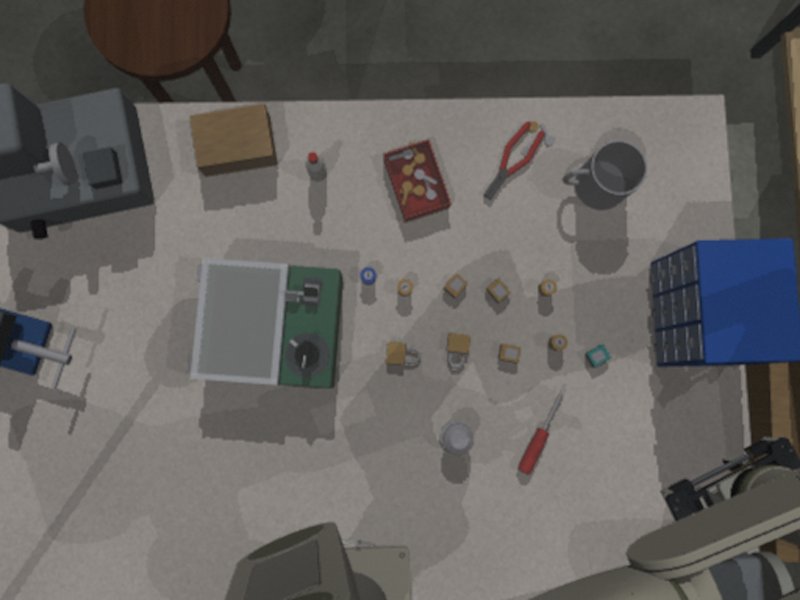

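View pics/side0.png

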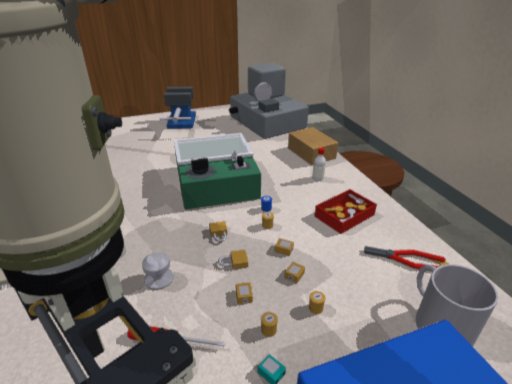

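```bash
python3 - <<'E'
from h import *
np.set_printoptions(precision=4,suppress=True)
im=cv2.imread('pics/top0.png'); hsv=cv2.cvtColor(im,cv2.COLOR_BGR2HSV)
m=cv2.inRange(hsv,(12,90,60),(30,255,255)); m[:170]=0; m[245:]=0; m[:,:240]=0; m[:,400:]=0
m=cv2.morphologyEx(m,cv2.MORPH_CLOSE,np.ones((3,3)))
for c in cv2.findContours(m,0,2)[0]:
    if cv2.contourArea(c)<15: continue
    r=cv2.minAreaRect(c); print(np.array(r[0]),np.array(r[1]),round(r[2],1),cv2.contourArea(c),ray('top',r[0],.02)[0])
g=cv2.inRange(hsv,(60,100,25),(85,255,255)); g=cv2.morphologyEx(g,cv2.MORPH_OPEN,np.ones((3,3)))
c=max(cv2.findContours(g,0,2)[0],key=cv2.contourArea); r=cv2.minAreaRect(c); bp=cv2.boxPoints(r); print('deck',bp); print(ray('top',bp,.085))
a=cv2.resize(im[160:255,115:235],None,fx=5,fy=5,interpolation=cv2.INTER_CUBIC)
cv2.imwrite('pics/pol.png',cv2.convertScaleAbs(a,alpha=1.6))
a=cv2.resize(im[165:245,225:400],None,fx=4.5,fy=4.5,interpolation=cv2.INTER_CUBIC)
cv2.imwrite('pics/parts.png',cv2.convertScaleAbs(a,alpha=1.6))
E
```

```text
[325.8846 225.5769] [11.767   9.4136] 11.3 20.5 [ 0.4522 -0.3044  0.02  ]
[253.  225.5] [13. 10.] 90.0 116.0 [ 0.4573 -0.0949  0.02  ]
[357.4001 218.8   ] [8.9443 8.9443] 63.4 60.0 [ 0.4696 -0.3964  0.02  ]
[293.5 219.5] [11. 13.] 90.0 122.0 [ 0.4718 -0.2117  0.02  ]
[350.75 183.25] [8.4853 9.1924] 45.0 62.5 [ 0.5735 -0.382   0.02  ]
[318.6476 185.377 ] [11.3953  8.9626] 50.2 16.5 [ 0.5692 -0.2881  0.02  ]
[259.  183.5] [9. 8.] 90.0 58.5 [ 0.5784 -0.1151  0.02  ]
[291.123  182.3525] [ 9.3467 10.8831] 39.8 24.5 [ 0.5798 -0.2084  0.02  ]Traceback (most recent call last):
  File "<stdin>", line 10, in <module>
ValueError: max() iterable argument is empty
```

```bash
python3 - <<'E'
from h import *
np.set_printoptions(precision=4,suppress=True)
im=cv2.imread('pics/top0.png'); hsv=cv2.cvtColor(im,cv2.COLOR_BGR2HSV)
print(hsv[205,213],hsv[180,190])
h,s_,v=hsv[205,213].astype(int)
g=cv2.inRange(hsv,(int(h)-12,60,10),(int(h)+12,255,255)); g[:,:170]=0;g[:,222:]=0;g[:160]=0;g[250:]=0
g=cv2.morphologyEx(g,cv2.MORPH_CLOSE,np.ones((3,3)))
c=max(cv2.findContours(g,0,2)[0],key=cv2.contourArea); bp=cv2.boxPoints(cv2.minAreaRect(c)); print('deck',bp); print(ray('top',bp,.085))
w=cv2.inRange(hsv,(0,0,115),(180,60,255)); w[:,:115]=0;w[:,187:]=0;w[:163]=0;w[248:]=0
a=cv2.resize(im[160:255,115:235],None,fx=5,fy=5,interpolation=cv2.INTER_CUBIC)
cv2.imwrite('pics/pol.png',cv2.convertScaleAbs(a,alpha=1.6))
a=cv2.resize(im[165:245,225:400],None,fx=4.5,fy=4.5,interpolation=cv2.INTER_CUBIC)
cv2.imwrite('pics/parts.png',cv2.convertScaleAbs(a,alpha=1.6))
E
```

```text
[73 72 81] [73 70 84]
deck [[178.5118 244.9806]
 [184.6384 169.9297]
 [216.832  172.5577]
 [210.7054 247.6086]]
[[0.4065 0.1081 0.085 ]
 [0.6111 0.0903 0.085 ]
 [0.602  0.0022 0.085 ]
 [0.3974 0.0217 0.085 ]]
```

View pics/pol.png

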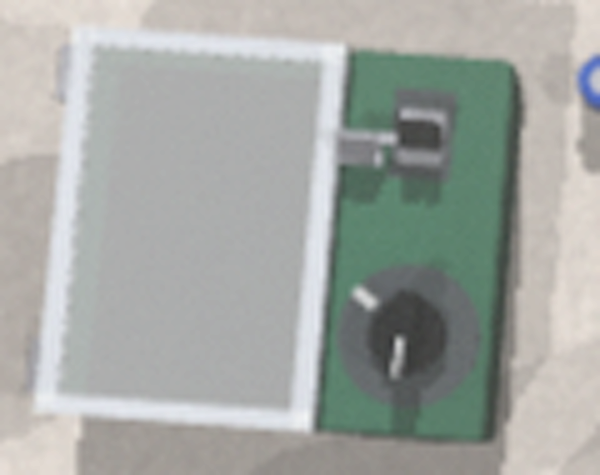

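View pics/parts.png

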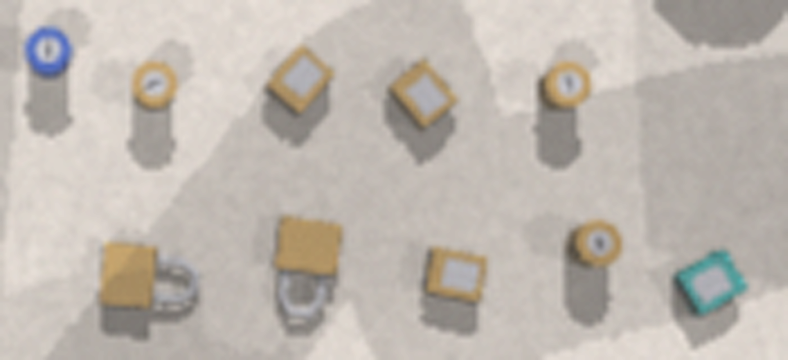

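Call:
send_rows(targets=[{"z": -10, "rz": -0.12}, {"z": -10, "rz": -0.12}, {"z": -10, "rz": -0.12}, {"z": -10, "rz": -0.12}, {"z": -10, "rz": -0.12}, {"z": -10, "rz": -0.12}, {"z": -10, "rz": -0.12}, {"z": -10, "rz": -0.12}, {"z": -10, "rz": -0.1}, {"x": 0}], claw=0)

```text
invalid input
```

Call:
send_rows(targets=[{"x": 36, "y": 18}, {"x": 36, "y": 18}, {"x": 36, "y": 18}, {"x": 36, "y": 18}, {"x": 36, "y": 18}, {"x": 36, "y": 18}, {"x": 36, "y": 18}, {"x": 36, "y": 18}, {"x": 36, "y": 18}, {"x": 36, "y": 18}, {"x": 36, "y": 18}, {"x": 36, "y": 18}, {"x": 0}, {"x": 0}])

```text
invalid input
```

Call:
send_rows(targets=[{"x": 0, "y": 0, "z": -10, "rx": 0, "ry": 0, "rz": -0.12}, {"x": 0, "y": 0, "z": -10, "rx": 0, "ry": 0, "rz": -0.12}, {"x": 0, "y": 0, "z": -10, "rx": 0, "ry": 0, "rz": -0.12}, {"x": 0, "y": 0, "z": -10, "rx": 0, "ry": 0, "rz": -0.12}, {"x": 0, "y": 0, "z": -10, "rx": 0, "ry": 0, "rz": -0.12}, {"x": 0, "y": 0, "z": -10, "rx": 0, "ry": 0, "rz": -0.12}, {"x": 0, "y": 0, "z": -10, "rx": 0, "ry": 0, "rz": -0.12}, {"x": 0, "y": 0, "z": -10, "rx": 0, "ry": 0, "rz": -0.12}, {"x": 0, "y": 0, "z": -10, "rx": 0, "ry": 0, "rz": -0.1}, {"x": 0, "y": 0, "z": 0, "rx": 0, "ry": 0, "rz": 0}], claw=0)

```text
clock: 0.93
eef_pos: [0.2444, -0.5437, 0.3036]
ee_rot: [[0.044, 0.999, -0.005], [0.999, -0.044, 0.015], [0.015, -0.006, -1.0]]
force: [0.5, -0.5, 0.4]
finger_gap: 0.0312
```

Call:
send_rows(targets=[{"x": 36, "y": 18, "z": 0, "rx": 0, "ry": 0, "rz": 0.02}, {"x": 36, "y": 18, "z": 0, "rx": 0, "ry": 0, "rz": 0.02}, {"x": 36, "y": 18, "z": 0, "rx": 0, "ry": 0, "rz": 0}, {"x": 36, "y": 18, "z": 0, "rx": 0, "ry": 0, "rz": 0}, {"x": 36, "y": 18, "z": 0, "rx": 0, "ry": 0, "rz": 0}, {"x": 36, "y": 18, "z": 0, "rx": 0, "ry": 0, "rz": 0}, {"x": 36, "y": 18, "z": 0, "rx": 0, "ry": 0, "rz": 0}, {"x": 36, "y": 18, "z": 0, "rx": 0, "ry": 0, "rz": 0}, {"x": 36, "y": 18, "z": 0, "rx": 0, "ry": 0, "rz": 0}, {"x": 36, "y": 18, "z": 0, "rx": 0, "ry": 0, "rz": 0}, {"x": 36, "y": 18, "z": 0, "rx": 0, "ry": 0, "rz": 0}, {"x": 36, "y": 18, "z": 0, "rx": 0, "ry": 0, "rz": 0}, {"x": 0, "y": 0, "z": 0, "rx": 0, "ry": 0, "rz": 0}, {"x": 0, "y": 0, "z": 0, "rx": 0, "ry": 0, "rz": 0}])

```text
clock: 2.1
eef_pos: [0.5072, -0.1176, 0.2931]
ee_rot: [[0.145, 0.989, -0.017], [0.989, -0.144, 0.027], [0.025, -0.021, -0.999]]
force: [0.4, -0.3, 0.3]
finger_gap: 0.0006
```

```bash
python3 - <<'E'
from h import *
np.set_printoptions(precision=4,suppress=True)
im,s=snap('wrist','w1'); print(s['eef_pos'],s['ee_rot'],s['finger_gap'])
np.save('w1.npy',s,allow_pickle=True)
cv2.imwrite('pics/w1x.png',cv2.convertScaleAbs(cv2.resize(im[:,:,::-1],(800,600),interpolation=cv2.INTER_CUBIC),alpha=1.4))
E
```

```text
[ 0.5072 -0.1176  0.2931] [[ 0.145   0.9893 -0.0169]
 [ 0.9891 -0.1445  0.0274]
 [ 0.0247 -0.0207 -0.9995]] 0.0005697719134245664
```

View pics/w1x.png

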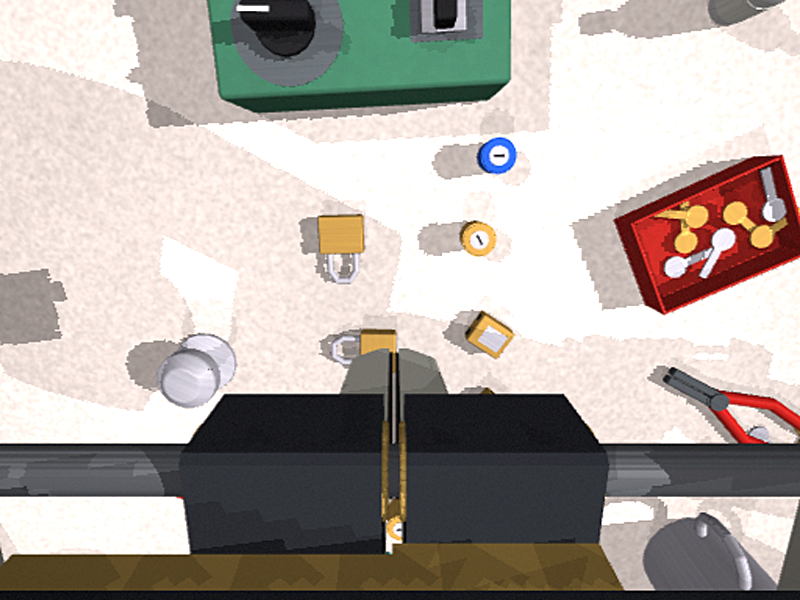

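```bash
cat >> h.py <<'E'
from scipy.spatial.transform import Rotation as Ro
def to(P,yaw,s=None,R0=None,P0=None):
    """tool-frame total shift (mm) and rotvec from the current (or given) pose to a down-pointing target"""
    s=s or manip.get_state(); R=np.array(s['ee_rot']) if R0 is None else R0; p=s['eef_pos'] if P0 is None else P0
    c,n=np.cos(yaw),np.sin(yaw); Rt=np.array([[c,n,0],[n,-c,0],[0,0,-1.]])
    r=Ro.from_matrix(R.T@Rt).as_rotvec()
    print('shift tool now',np.round(R.T@(np.array(P)-p)*1000,1),'shift in target axes',np.round(Rt.T@(np.array(P)-p)*1000,1),'rotvec',np.round(r,3),'at',np.round(p,4))
    return Rt
E
python3 - <<'E'
from h import *
s=np.load('w1.npy',allow_pickle=True).item()
q=np.array([[220,97],[509,78],[297,5],[240,8],[445,12]])/1.5625
np.set_printoptions(precision=4,suppress=True)
for p,z in zip(q,[.085,.085,.122,.122,.111]): print(ray('wrist',p,z,s))
print('top stud',ray('top',(198.6,186),.111),'mark',ray('top',(188,219.4),.085),'tip',ray('top',(194,234.4),.122))
to([.47,-.08,.30],1.48)
E
```

```text
[[0.398  0.0215 0.085 ]]
[[0.6028 0.0035 0.085 ]]
[[0.4696 0.0592 0.122 ]]
[[0.4343 0.0629 0.122 ]]
[[0.5605 0.0446 0.111 ]]
top stud [[0.5622 0.0498 0.111 ]] mark [[0.4749 0.0821 0.085 ]] tip [[0.4329 0.0619 0.122 ]]
shift tool now [ 32.1 -42.2  -5.4] shift in target axes [ 34.2 -40.2  -7.1] rotvec [-0.02  -0.026 -0.055] at [ 0.507  -0.1177  0.2929]
```

Call:
send_rows(targets=[{"x": 29, "y": 1, "z": 14, "rx": -0.01, "ry": -0.013, "rz": -0.028}, {"x": 29, "y": 1, "z": 14, "rx": -0.01, "ry": -0.013, "rz": -0.028}, {"x": 29, "y": 1, "z": 14, "rx": 0, "ry": 0, "rz": 0}, {"x": 29, "y": 1, "z": 14, "rx": 0, "ry": 0, "rz": 0}, {"x": 29, "y": 1, "z": 14, "rx": 0, "ry": 0, "rz": 0}, {"x": 29, "y": 1, "z": 14, "rx": 0, "ry": 0, "rz": 0}, {"x": 0, "y": 0, "z": 0, "rx": 0, "ry": 0, "rz": 0}, {"x": 0, "y": 0, "z": 0, "rx": 0, "ry": 0, "rz": 0}])

```text
clock: 2.82
eef_pos: [0.5298, 0.049, 0.2029]
ee_rot: [[0.119, 0.993, -0.002], [0.993, -0.119, -0.006], [-0.006, -0.001, -1.0]]
force: [0.1, -0.1, -0.0]
finger_gap: 0.0004
```

```bash
python3 - <<'E'
from h import *
np.set_printoptions(precision=4,suppress=True)
im,s=snap('wrist','w2'); print(s['eef_pos'],s['ee_rot'])
np.save('w2.npy',s,allow_pickle=True)
a=cv2.resize(im[:,:,::-1],(800,600),interpolation=cv2.INTER_CUBIC)
cv2.imwrite('pics/w2x.png',cv2.convertScaleAbs(a,alpha=1.3))
E
```

```text
[0.5298 0.049  0.2029] [[ 0.1188  0.9929 -0.0018]
 [ 0.9929 -0.1188 -0.0056]
 [-0.0057 -0.0011 -1.    ]]
```

View pics/w2x.png

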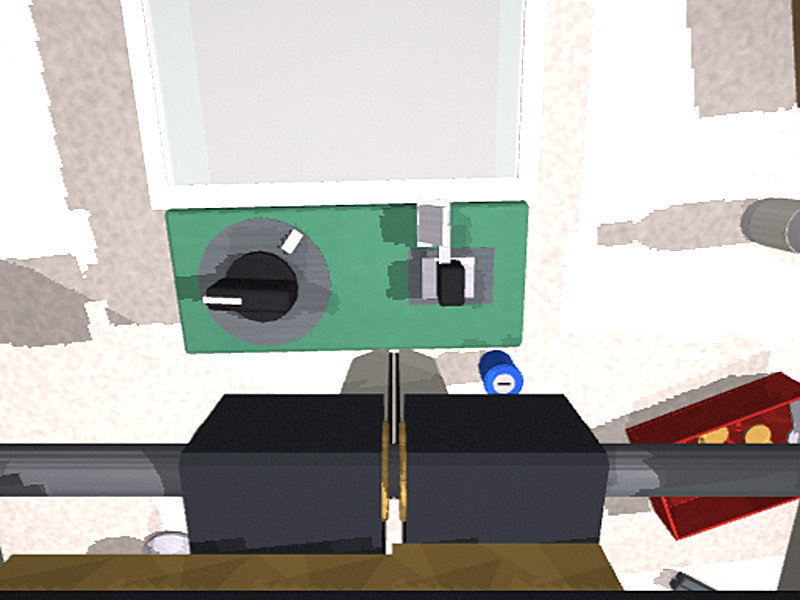

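```bash
cat > px.py <<'E'
from h import *
E
python3 - <<'E'
from h import *
np.set_printoptions(precision=4,suppress=True)
s=np.load('w2.npy',allow_pickle=True).item()
f=lambda p,z: ray('wrist',np.array(p)/1.5625,z,s)[0]
cs=np.array([f(p,.085) for p in [(165,210),(527,203),(522,345),(187,352)]]); print(cs)
d=cs[2]-cs[3]; yaw=np.arctan2(d[1],d[0]); d2=cs[1]-cs[0]; print(yaw,np.arctan2(d2[1],d2[0]),np.linalg.norm(d),np.linalg.norm(d2))
yaw=-.088; X=np.array([np.cos(yaw),np.sin(yaw)]); Y=np.array([-X[1],X[0]])
O=(cs[2]+cs[3])[:2]/2+.165*Y; print('O',O,'O via top edge',cs[:2,:2].mean(0)+.075*Y)
pol=lambda w:np.array([(w[:2]-O)@X,(w[:2]-O)@Y])
for n,p,z in [('stud',(452,284),.111),('mark',(291,240),.085),('tip',(204,300),.122),('lineend',(241,301),.122),('cov L',(152,205),.092),('covR',(530,197),.092)]: print(n,f(p,z),pol(f(p,z)))
to([.5315,.057,.1],1.48)
E
```

```text
[[0.4067 0.109  0.085 ]
 [0.6105 0.0885 0.085 ]
 [0.6035 0.0032 0.085 ]
 [0.3991 0.023  0.085 ]]
-0.09681906217280731 -0.10023545789229488 0.20540238080099088 0.2048462197734166
O [0.5158 0.1775] O via top edge [0.5152 0.1735]
stud [0.562  0.0535 0.111 ] [ 0.0569 -0.1194]
mark [0.4746 0.0837 0.085 ] [-0.0328 -0.0971]
tip [0.4328 0.0632 0.122 ] [-0.0727 -0.1212]
lineend [0.4517 0.0604 0.122 ] [-0.0536 -0.1223]
cov L [0.4035 0.1129 0.092 ] [-0.1062 -0.0742]
covR [0.6105 0.0924 0.092 ] [ 0.1018 -0.0764]
shift tool now [  8.9   1.2 102.6] shift in target axes [  8.3   1.2 102.6] rotvec [-0.002  0.005 -0.029] at [0.5295 0.0488 0.2026]
```

Call:
send_rows(targets=[{"x": 3, "y": 0, "z": 25, "rx": 0, "ry": 0, "rz": -0.02}, {"x": 3, "y": 0, "z": 25, "rx": 0, "ry": 0, "rz": 0}, {"x": 0, "y": 0, "z": 25, "rx": 0, "ry": 0, "rz": 0}, {"x": 0, "y": 0, "z": 20, "rx": 0, "ry": 0, "rz": 0}, {"x": 0, "y": 0, "z": 9, "rx": 0, "ry": 0, "rz": 0}, {"x": 0, "y": 0, "z": 0, "rx": 0, "ry": 0, "rz": 0}])

```text
clock: 3.37
eef_pos: [0.5339, 0.0432, 0.1008]
ee_rot: [[0.115, 0.993, 0.007], [0.993, -0.115, -0.008], [-0.007, 0.008, -1.0]]
force: [-0.2, -0.5, -0.5]
finger_gap: 0.0002
```

Call:
send_rows(targets=[{"x": 0, "y": 4, "z": 0, "rx": 0, "ry": 0, "rz": 0}, {"x": 0, "y": 4, "z": 0, "rx": 0, "ry": 0, "rz": 0}, {"x": 0, "y": 3, "z": 0, "rx": 0, "ry": 0, "rz": 0}, {"x": 0, "y": 3, "z": 0, "rx": 0, "ry": 0, "rz": 0}, {"x": 0, "y": 2, "z": 0, "rx": 0, "ry": 0, "rz": 0}, {"x": 0, "y": 0, "z": 0, "rx": 0, "ry": 0, "rz": 0}])

```text
clock: 3.87
eef_pos: [0.5532, 0.0385, 0.1067]
ee_rot: [[0.119, 0.993, 0.011], [0.993, -0.119, -0.008], [-0.006, 0.011, -1.0]]
force: [-2.4, 0.9, -0.1]
finger_gap: 0.0003
```

Call:
send_rows(targets=[{"x": 4, "y": -1, "z": 3, "rx": 0, "ry": 0, "rz": 0}, {"x": 4, "y": 0, "z": 3, "rx": 0, "ry": 0, "rz": 0}, {"x": 4, "y": 0, "z": 2, "rx": 0, "ry": 0, "rz": 0}, {"x": 0, "y": 0, "z": 0, "rx": 0, "ry": 0, "rz": 0}])

```text
clock: 4.2
eef_pos: [0.5561, 0.0481, 0.1031]
ee_rot: [[0.12, 0.993, 0.015], [0.993, -0.12, -0.014], [-0.012, 0.017, -1.0]]
force: [-5.0, 2.9, 1.2]
finger_gap: 0.0003
```

Call:
send_rows(targets=[{"x": 0, "y": 3, "z": 0, "rx": 0, "ry": 0, "rz": 0}, {"x": 0, "y": 3, "z": 0, "rx": 0, "ry": 0, "rz": 0}])

```text
clock: 4.37
eef_pos: [0.557, 0.0482, 0.1029]
ee_rot: [[0.119, 0.993, 0.004], [0.993, -0.119, -0.014], [-0.013, 0.006, -1.0]]
force: [-24.0, -0.8, 16.7]
finger_gap: 0.0005
```

Call:
send_rows(targets=[{"x": 0, "y": -3, "z": 0, "rx": 0, "ry": 0, "rz": 0}, {"x": 0, "y": -2, "z": 0, "rx": 0, "ry": 0, "rz": 0}])

```text
clock: 4.53
eef_pos: [0.5511, 0.0488, 0.1035]
ee_rot: [[0.118, 0.993, 0.002], [0.993, -0.118, -0.015], [-0.015, 0.004, -1.0]]
force: [-3.8, -0.7, 1.5]
finger_gap: 0.0003
```

```bash
python3 - <<'E'
from h import *
a,s=snap('side'); b,_=snap('wrist')
a=cv2.resize(a[60:260,150:370],None,fx=2,fy=2); b=cv2.resize(b,(400,300))
o=np.zeros((700,440,3),np.uint8); o[:400]=a; o[400:,:400]=b
cv2.imwrite('pics/c1.png',o[:,:,::-1][:600])
E
```

```text
(no output)
```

View pics/c1.png

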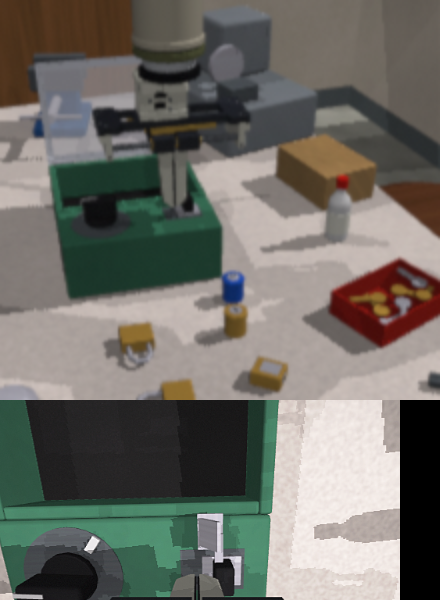

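Call:
send_rows(targets=[{"x": 0, "y": -6, "z": 0, "rx": 0, "ry": 0, "rz": 0}, {"x": 0, "y": -2, "z": -30, "rx": 0, "ry": 0, "rz": 0}, {"x": 0, "y": 0, "z": -38, "rx": 0, "ry": 0, "rz": 0}, {"x": 0, "y": 0, "z": -38, "rx": 0, "ry": 0, "rz": -0.03}, {"x": 0, "y": 0, "z": -38, "rx": 0, "ry": 0, "rz": 0}, {"x": -39, "y": 2, "z": 0, "rx": 0, "ry": 0, "rz": 0}, {"x": -39, "y": 2, "z": 0, "rx": 0, "ry": 0, "rz": 0}, {"x": -39, "y": 2, "z": 0, "rx": 0, "ry": 0, "rz": 0}, {"x": -39, "y": 2, "z": 0, "rx": 0, "ry": 0, "rz": 0}, {"x": -39, "y": 2, "z": 0, "rx": 0, "ry": 0, "rz": 0}, {"x": -39, "y": 2, "z": 0, "rx": 0, "ry": 0, "rz": 0}, {"x": -39, "y": 2, "z": 0, "rx": 0, "ry": 0, "rz": 0}, {"x": -39, "y": 2, "z": 0, "rx": 0, "ry": 0, "rz": 0}, {"x": -39, "y": 2, "z": 0, "rx": 0, "ry": 0, "rz": 0}, {"x": -39, "y": 2, "z": 0, "rx": 0, "ry": 0, "rz": 0}, {"x": -39, "y": 2, "z": 0, "rx": 0, "ry": 0, "rz": 0}, {"x": -39, "y": 2, "z": 0, "rx": 0, "ry": 0, "rz": 0}, {"x": 0, "y": 0, "z": 0, "rx": 0, "ry": 0, "rz": 0}], claw=60)

```text
clock: 6.13
eef_pos: [0.5341, -0.4335, 0.2658]
ee_rot: [[0.075, 0.997, 0.035], [0.997, -0.074, -0.023], [-0.02, 0.036, -0.999]]
force: [0.4, -0.0, -0.0]
finger_gap: 0.0596
```

```bash
python3 - <<'E'
from h import *
np.set_printoptions(precision=4,suppress=True)
im,s=snap('wrist','w3'); print(s['eef_pos'],s['ee_rot'])
np.save('w3.npy',s,allow_pickle=True)
a=cv2.resize(im[:,:,::-1],(800,600),interpolation=cv2.INTER_CUBIC)
cv2.imwrite('pics/w3x.png',cv2.convertScaleAbs(a,alpha=1.2))
hsv=cv2.cvtColor(im,cv2.COLOR_RGB2HSV)
m=cv2.inRange(hsv,(12,110,60),(30,255,255)); m[250:]=0
for c in cv2.findContours(m,0,2)[0]:
    if cv2.contourArea(c)<60: continue
    h=cv2.convexHull(c); r=cv2.minAreaRect(h)
    print(np.array(r[0])*1.5625,np.array(r[1]),round(r[2],1),cv2.contourArea(h),ray('wrist',r[0],.02,s)[0])
E
```

```text
[ 0.5341 -0.4335  0.2658] [[ 0.0747  0.9966  0.0346]
 [ 0.997  -0.0739 -0.023 ]
 [-0.0204  0.0362 -0.9991]]
[298.2813 202.8125] [23.7023 25.044 ] 63.4 470.0 [ 0.4685 -0.3938  0.02  ]
[423.9063 174.375 ] [23.7023 23.2551] 63.4 438.0 [ 0.5719 -0.3792  0.02  ]
[789.6686 126.7546] [25.9418 11.1253] 81.0 198.5 [ 0.8693 -0.3644  0.02  ]
[263.5294  86.6176] [27.6107 33.4397] 4.4 852.5 [ 0.4536 -0.3051  0.02  ]
[412.5     52.3438] [26.163  34.6482] 45.0 832.0 [ 0.5684 -0.2892  0.02  ]
```

View pics/w3x.png

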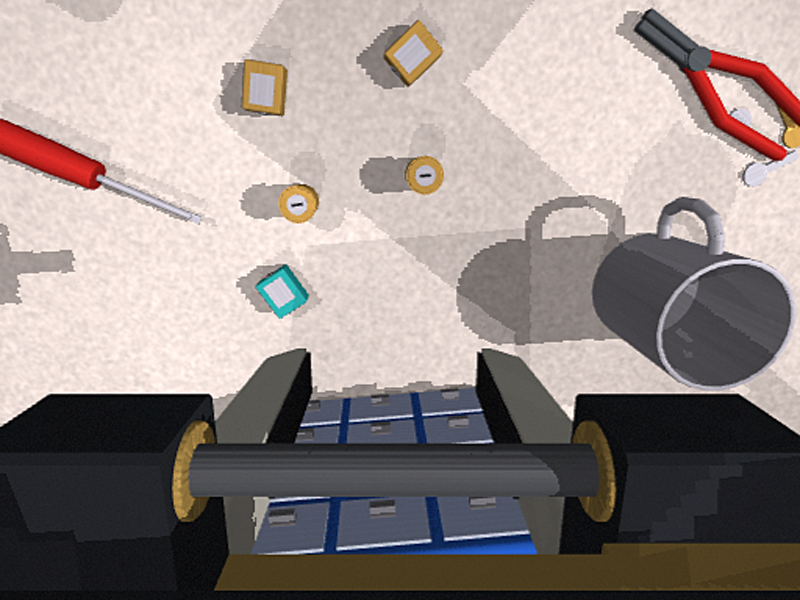

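```bash
cat >> h.py <<'E'
def parts(im,s,vmax=250,name='wrist'):
    hsv=cv2.cvtColor(im,cv2.COLOR_RGB2HSV)
    m=cv2.inRange(hsv,(12,110,60),(30,255,255)); m[vmax:]=0
    for c in cv2.findContours(m,0,2)[0]:
        if cv2.contourArea(c)<60: continue
        h=cv2.convexHull(c); w=ray(name,h[:,0,:],.034,s)
        (cx,cy),r=cv2.minEnclosingCircle((w[:,:2]*1000).astype(np.float32))
        hm=np.zeros(m.shape,np.uint8); cv2.fillConvexPoly(hm,h,255); lab=cv2.bitwise_and(hm,cv2.inRange(hsv,(0,0,90),(180,80,255)))
        print('px',np.round(h[:,0].mean(0)*1.5625),'as cyl: c',round(cx,1),round(cy,1),'r',round(r,1))
        L=max(cv2.findContours(lab,0,2)[0],key=cv2.contourArea,default=None)
        for n,q in (('hull',h),('label',L)):
            if q is None: continue
            w=(ray(name,q[:,0,:],.02,s)[:,:2]*1000).astype(np.float32); (c0,d,a)=cv2.minAreaRect(w)
            if d[0]<d[1]: a+=90; d=d[::-1]
            print('   ',n,np.round(c0,1),np.round(d,1),'long axis deg',round((a+90)%180-90,1))
E
python3 - <<'E'
from h import *
s=np.load('w3.npy',allow_pickle=True).item(); im=cv2.imread('pics/w3.png')[:,:,::-1]
parts(im,s)
to([.572,-.379,.10],1.475)
E
```

```text
px [298. 202.] as cyl: c 470.5 -392.2 r 15.8
    hull [ 468.5 -394. ] [32.2 29.2] long axis deg 20.5
    label [ 467.  -394.3] [15.6 15.5] long axis deg -50.9
px [424. 175.] as cyl: c 570.6 -378.7 r 14.7
    hull [ 572.2 -379.8] [29.5 29.2] long axis deg 86.2
    label [ 572.8 -379.8] [15.3 14.7] long axis deg -4.3
px [789. 135.] as cyl: c 856.8 -364.1 r 17.1
    hull [ 869.2 -364. ] [34.4 13.6] long axis deg -72.3
    label [ 861.8 -359.7] [17.8  3.2] long axis deg -71.9
px [263.  89.] as cyl: c 456.8 -307.3 r 22.3
    hull [ 453.7 -305.4] [35.4 32. ] long axis deg 77.5
    label [ 451.4 -306.7] [21.9 17.9] long axis deg 77.7
px [412.  51.] as cyl: c 567.1 -291.9 r 21.7
    hull [ 568.3 -289.6] [36.7 29.8] long axis deg 37.8
    label [ 567.6 -289.8] [22.  18.2] long axis deg 38.0
shift tool now [ 57.5  27.2 166.1] shift in target axes [ 55.1  32.1 166.1] rotvec [0.037 0.018 0.022] at [ 0.5348 -0.4308  0.2661]
```

Call:
send_rows(targets=[{"x": 9, "y": 5, "z": 34, "rx": 0.035, "ry": 0.018, "rz": 0.02}, {"x": 9, "y": 5, "z": 34, "rx": 0, "ry": 0, "rz": 0}, {"x": 9, "y": 5, "z": 34, "rx": 0, "ry": 0, "rz": 0}, {"x": 9, "y": 5, "z": 34, "rx": 0, "ry": 0, "rz": 0}, {"x": 9, "y": 5, "z": 30, "rx": 0, "ry": 0, "rz": 0}, {"x": 8, "y": 5, "z": 10, "rx": 0, "ry": 0, "rz": 0}, {"x": 0, "y": 0, "z": 0, "rx": 0, "ry": 0, "rz": 0}, {"x": 0, "y": 0, "z": 0, "rx": 0, "ry": 0, "rz": 0}])

```text
clock: 6.85
eef_pos: [0.5788, -0.3771, 0.0903]
ee_rot: [[0.093, 0.996, 0.014], [0.996, -0.093, -0.008], [-0.006, 0.015, -1.0]]
force: [0.5, 0.3, 0.2]
finger_gap: 0.0599
```

```bash
python3 - <<'E'
from h import *
to([.5706,-.3787,.008],1.475)
E
```

```text
shift tool now [-1.9 -9.2 82.2] shift in target axes [-2.4 -8.  82.3] rotvec [0.015 0.006 0.002] at [ 0.5788 -0.3771  0.0903]
```

Call:
send_rows(targets=[{"x": -2, "y": -5, "z": 15, "rx": 0.015, "ry": 0.006, "rz": 0}, {"x": 0, "y": -4, "z": 20, "rx": 0, "ry": 0, "rz": 0}, {"x": 0, "y": 0, "z": 20, "rx": 0, "ry": 0, "rz": 0}, {"x": 0, "y": 0, "z": 16, "rx": 0, "ry": 0, "rz": 0}, {"x": 0, "y": 0, "z": 10, "rx": 0, "ry": 0, "rz": 0}, {"x": 0, "y": 0, "z": 0, "rx": 0, "ry": 0, "rz": 0}])

```text
clock: 7.35
eef_pos: [0.5758, -0.3865, 0.0196]
ee_rot: [[0.094, 0.996, 0.014], [0.996, -0.093, -0.013], [-0.012, 0.015, -1.0]]
force: [-0.1, 0.6, -0.9]
finger_gap: 0.0602
```

Call:
send_rows(targets=[{"x": 0, "y": 0, "z": 0, "rx": 0, "ry": 0, "rz": 0}, {"x": 0, "y": 0, "z": 0, "rx": 0, "ry": 0, "rz": 0}, {"x": 0, "y": 0, "z": 0, "rx": 0, "ry": 0, "rz": 0}, {"x": 0, "y": 0, "z": 0, "rx": 0, "ry": 0, "rz": 0}, {"x": 0, "y": 0, "z": 0, "rx": 0, "ry": 0, "rz": 0}, {"x": 0, "y": 0, "z": 0, "rx": 0, "ry": 0, "rz": 0}], claw=0, force=25)

```text
clock: 7.85
eef_pos: [0.5782, -0.3905, 0.0266]
ee_rot: [[0.095, 0.995, 0.02], [0.995, -0.095, -0.019], [-0.017, 0.022, -1.0]]
force: [0.4, -0.0, 0.1]
finger_gap: 0.0249
```

Call:
send_rows(targets=[{"x": 0.7, "y": -0.4, "z": 1.2, "rx": 0.001, "ry": 0.001, "rz": 0}, {"x": 0.7, "y": -0.4, "z": 1.2, "rx": 0.001, "ry": 0.001, "rz": 0}, {"x": 0.7, "y": -0.4, "z": 1.2, "rx": 0.001, "ry": 0.001, "rz": 0}, {"x": 0.7, "y": -0.4, "z": 1.2, "rx": 0.001, "ry": 0.001, "rz": 0}], claw=60)

```text
clock: 8.18
eef_pos: [0.5778, -0.3878, 0.0229]
ee_rot: [[0.095, 0.995, 0.018], [0.995, -0.094, -0.015], [-0.014, 0.019, -1.0]]
force: [0.5, 0.3, 0.4]
finger_gap: 0.0468
```

```bash
python3 - <<'E'
from h import *
im,s=snap('wrist'); print(s['finger_gap']); np.save('w4.npy',s,allow_pickle=True)
parts(im,s,380)
cv2.imwrite('pics/w4.png',im[:,:,::-1])
to([.5706,-.3787,.008],1.475)
E
```

```text
0.04677399158864984
px [431. 569.] as cyl: c 605.1 -479.9 r 125.1
    hull [ 608.7 -483.3] [273.1  23.9] long axis deg -6.7
    label [ 569.9 -470. ] [94.6  4. ] long axis deg -6.5
px [553. 471.] as cyl: c 631.4 -429.6 r 21.4
    hull [ 636.1 -440.2] [46.6 11.9] long axis deg -86.7
px [234. 468.] as cyl: c 518.2 -417.2 r 21.0
    hull [ 511.8 -426.5] [45.5 11.6] long axis deg 76.0
    label [ 511.4 -426.2] [0. 0.] long axis deg 0.0
px [ 96. 381.] as cyl: c 477.8 -383.6 r 23.5
    hull [ 467.4 -385. ] [50.5 18.7] long axis deg 11.4
    label [ 464.2 -380. ] [11.3  0.6] long axis deg 27.3
px [386. 347.] as cyl: c 577.3 -374.6 r 18.2
    hull [ 576.4 -380.2] [39.5 30.9] long axis deg 85.7
    label [ 576.3 -385.1] [16.7 16.6] long axis deg 84.0
px [ 41. 173.] as cyl: c 476.3 -308.2 r 18.4
    hull [ 467.3 -307.8] [35.3 21.5] long axis deg 77.4
    label [ 459.5 -308.6] [21.9  4. ] long axis deg 72.2
px [338.  65.] as cyl: c 570.1 -291.0 r 19.9
    hull [ 569.3 -289.2] [35.1 30.1] long axis deg 37.6
    label [ 567.4 -289.7] [22.  18.1] long axis deg 37.7
shift tool now [ 8.3 -8.1 14.2] shift in target axes [ 8.1 -7.8 14.5] rotvec [0.019 0.013 0.001] at [ 0.5776 -0.3875  0.0225]
```

View pics/w4.png

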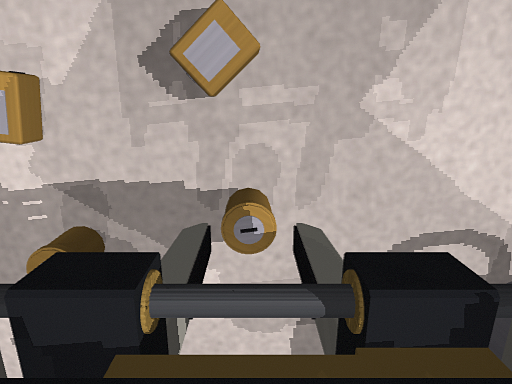

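Call:
send_rows(targets=[{"x": 2.8, "y": -0.5, "z": 5, "rx": 0.006, "ry": 0.004, "rz": 0}, {"x": 2.8, "y": -0.5, "z": 5, "rx": 0.006, "ry": 0.004, "rz": 0}, {"x": 2.8, "y": -0.5, "z": 5, "rx": 0.006, "ry": 0.004, "rz": 0}, {"x": 2.8, "y": -0.5, "z": 4, "rx": 0.005, "ry": 0.004, "rz": 0}, {"x": 0.7, "y": -0.4, "z": 1.2, "rx": 0.001, "ry": 0.001, "rz": 0}])

```text
clock: 8.65
eef_pos: [0.5767, -0.3746, 0.0005]
ee_rot: [[0.094, 0.996, -0.007], [0.996, -0.094, 0.006], [0.005, -0.007, -1.0]]
force: [-5.6, 0.2, 11.8]
finger_gap: 0.06
```

Call:
send_rows(targets=[{"x": 0.7, "y": -0.4, "z": 1.2, "rx": 0.001, "ry": 0.001, "rz": 0}, {"x": 0.7, "y": -0.4, "z": 1.2, "rx": 0.001, "ry": 0.001, "rz": 0}, {"x": 0.7, "y": -0.4, "z": 1.2, "rx": 0.001, "ry": 0.001, "rz": 0}, {"x": 0.7, "y": -0.4, "z": 1.2, "rx": 0.001, "ry": 0.001, "rz": 0}, {"x": 0.7, "y": -0.4, "z": 1.2, "rx": 0.001, "ry": 0.001, "rz": 0}, {"x": 0.7, "y": -0.4, "z": 1.2, "rx": 0.001, "ry": 0.001, "rz": 0}, {"x": 0.7, "y": -0.4, "z": 1.2, "rx": 0.001, "ry": 0.001, "rz": 0}, {"x": 0.7, "y": -0.4, "z": 1.2, "rx": 0.001, "ry": 0.001, "rz": 0}], claw=0, force=30)

```text
clock: 9.32
eef_pos: [0.5818, -0.374, 0.0003]
ee_rot: [[0.094, 0.996, 0.0], [0.996, -0.094, 0.003], [0.003, -0.0, -1.0]]
force: [-1.8, -1.4, 8.3]
finger_gap: 0.0274
```

Call:
send_rows(targets=[{"x": 0.7, "y": -0.4, "z": -10, "rx": 0.001, "ry": 0.001, "rz": 0}, {"x": 0.7, "y": -0.4, "z": -25, "rx": 0.001, "ry": 0.001, "rz": 0}, {"x": 0.7, "y": -0.4, "z": -35, "rx": 0.001, "ry": 0.001, "rz": 0}, {"x": 0.7, "y": -0.4, "z": -39, "rx": 0.001, "ry": 0.001, "rz": 0}, {"x": 0.7, "y": -0.4, "z": -35, "rx": 0.001, "ry": 0.001, "rz": 0}, {"x": 20, "y": -5, "z": 0, "rx": 0.001, "ry": 0.001, "rz": 0}, {"x": 38, "y": -5, "z": 1.2, "rx": 0.001, "ry": 0.001, "rz": 0}, {"x": 38, "y": -5, "z": 1.2, "rx": 0.001, "ry": 0.001, "rz": 0}, {"x": 38, "y": -5, "z": 1.2, "rx": 0.001, "ry": 0.001, "rz": 0}, {"x": 38, "y": -5, "z": 1.2, "rx": 0.001, "ry": 0.001, "rz": 0}, {"x": 38, "y": -5, "z": 1.2, "rx": 0.001, "ry": 0.001, "rz": 0}, {"x": 38, "y": -5, "z": 1.2, "rx": 0.001, "ry": 0.001, "rz": 0}, {"x": 38, "y": -5, "z": 1.2, "rx": 0.001, "ry": 0.001, "rz": 0}, {"x": 38, "y": -5, "z": 1.2, "rx": 0.001, "ry": 0.001, "rz": 0}, {"x": 38, "y": -5, "z": 1.2, "rx": 0.001, "ry": 0.001, "rz": 0}, {"x": 38, "y": -5, "z": 1.2, "rx": 0.001, "ry": 0.001, "rz": 0}, {"x": 38, "y": -5, "z": 1.2, "rx": 0.001, "ry": 0.001, "rz": 0}, {"x": 38, "y": -5, "z": 1.2, "rx": 0.001, "ry": 0.001, "rz": 0}, {"x": 15, "y": -3, "z": 1.2, "rx": 0.001, "ry": 0.001, "rz": 0}, {"x": 0.7, "y": -0.4, "z": 1.2, "rx": 0.001, "ry": 0.001, "rz": 0}])

```text
clock: 10.98
eef_pos: [0.5393, 0.1513, 0.1392]
ee_rot: [[0.1, 0.994, -0.054], [0.994, -0.098, 0.039], [0.033, -0.057, -0.998]]
force: [0.3, -0.1, -1.1]
finger_gap: 0.0275
```

```bash
cat >> h.py <<'E'
O=np.array([.515,.1755]); PY=-.095; PX=np.array([np.cos(PY),np.sin(PY)]); PYv=np.array([-PX[1],PX[0]])
def pw(x,y,z): return np.r_[O+x*PX+y*PYv,z]
YG=PY+np.pi/2
E
python3 - <<'E'
from h import *
print(manip.get_state()['finger_gap'],pw(.056,-.035,.04),YG); to(pw(.056,-.035,.04),YG)
E
```

```text
0.02747637693475975 [0.56742749 0.13534582 0.04      ] 1.4757963267948966
shift tool now [-16.3  35.2  96.8] shift in target axes [-13.2  29.5  99.2] rotvec [-0.057 -0.033 -0.004] at [0.5393 0.1513 0.1392]
```

Call:
send_rows(targets=[{"x": -5, "y": 12, "z": 0, "rx": -0.03, "ry": -0.017, "rz": 0}, {"x": -5, "y": 12, "z": 0, "rx": -0.027, "ry": -0.016, "rz": 0}, {"x": -3, "y": 6, "z": 10, "rx": 0, "ry": 0, "rz": 0}, {"x": 0, "y": 0, "z": 20, "rx": 0, "ry": 0, "rz": 0}, {"x": 0, "y": 0, "z": 15, "rx": 0, "ry": 0, "rz": 0}, {"x": 0, "y": 0, "z": 1, "rx": 0, "ry": 0, "rz": 0}, {"x": 0, "y": 0, "z": 1, "rx": 0, "ry": 0, "rz": 0}])

```text
clock: 11.57
eef_pos: [0.5722, 0.1256, 0.0868]
ee_rot: [[0.103, 0.995, 0.005], [0.995, -0.103, -0.009], [-0.008, 0.006, -1.0]]
force: [0.6, -0.0, -1.7]
finger_gap: 0.0277
```

```bash
python3 - <<'E'
from h import *
to(pw(.056,-.035,.036),YG)
E
```

```text
shift tool now [ 9.7 -6.1 50.7] shift in target axes [ 9.3 -5.7 50.8] rotvec [ 0.006  0.008 -0.008] at [0.5722 0.1256 0.0868]
```

Call:
send_rows(targets=[{"x": 5, "y": -3, "z": 5, "rx": 0.003, "ry": 0.004, "rz": 0}, {"x": 5, "y": -3, "z": 12, "rx": 0.003, "ry": 0.004, "rz": 0}, {"x": 1, "y": 0, "z": 16, "rx": 0, "ry": 0, "rz": 0}, {"x": 0.7, "y": 0, "z": 14, "rx": 0, "ry": 0, "rz": 0}, {"x": 0.7, "y": 0, "z": 7, "rx": 0, "ry": 0, "rz": 0}, {"x": 0.7, "y": 0, "z": 1, "rx": 0, "ry": 0, "rz": 0}])

```text
clock: 12.07
eef_pos: [0.5699, 0.1379, 0.0303]
ee_rot: [[0.108, 0.994, 0.004], [0.994, -0.108, 0.001], [0.002, 0.004, -1.0]]
force: [-5.6, -6.0, 12.5]
finger_gap: 0.0276
```

Call:
send_rows(targets=[{"x": 0, "y": -1, "z": -1, "rx": 0, "ry": 0, "rz": 0}, {"x": 0, "y": 0, "z": 0, "rx": 0, "ry": 0, "rz": 0}, {"x": 0, "y": 0, "z": 0, "rx": 0, "ry": 0, "rz": 0}, {"x": 0, "y": 0, "z": -5, "rx": 0, "ry": 0, "rz": 0}, {"x": 0, "y": 0, "z": -20, "rx": 0, "ry": 0, "rz": 0}, {"x": 0, "y": 0, "z": -35, "rx": 0, "ry": 0, "rz": 0}, {"x": 0, "y": 0, "z": -35, "rx": 0, "ry": 0, "rz": 0}, {"x": 0, "y": 0, "z": -20, "rx": 0, "ry": 0, "rz": 0}], claw=36)

```text
clock: 12.73
eef_pos: [0.5652, 0.1383, 0.1483]
ee_rot: [[0.107, 0.994, -0.004], [0.994, -0.107, 0.001], [0.001, -0.004, -1.0]]
force: [0.3, -0.2, 1.4]
finger_gap: 0.0357
```

```bash
python3 - <<'E'
from h import *
im,s=snap('wrist','w5'); print(s['finger_gap']); parts(im,s)
parts(snap('top')[0],None,380,'top')
to([.468,-.394,.14],YG)
E
```

```text
0.03567677147588124
px [401. 307.] as cyl: c 569.1 127.1 r 19.7
    hull [568.9 123.2] [40.4 34.1] long axis deg 83.9
    label [568.4 118.9] [18.5 17.3] long axis deg -6.1
px [792. 116.] as cyl: c 790.7 193.7 r 62.7
    hull [798.3 192.5] [131.8   7.4] long axis deg -83.9
    label [803.5 145. ] [3.8 0. ] long axis deg -84.1
shift tool now [-540.3  -41.9    9.3] shift in target axes [-539.7  -48.5   10.4] rotvec [ 0.002 -0.002 -0.012] at [0.5675 0.1387 0.1504]
```

View pics/w5.png

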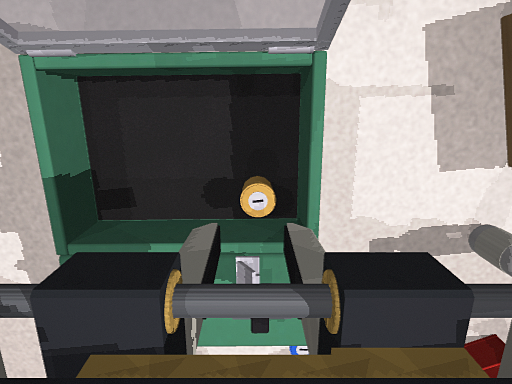

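Call:
send_rows(targets=[{"x": -20, "y": -3, "z": 0, "rx": 0, "ry": 0, "rz": 0}, {"x": -38, "y": -3, "z": 0, "rx": 0, "ry": 0, "rz": 0}, {"x": -38, "y": -3, "z": 0, "rx": 0, "ry": 0, "rz": 0}, {"x": -38, "y": -3, "z": 0, "rx": 0, "ry": 0, "rz": 0}, {"x": -38, "y": -3, "z": 0, "rx": 0, "ry": 0, "rz": 0}, {"x": -38, "y": -3, "z": 0, "rx": 0, "ry": 0, "rz": 0}, {"x": -38, "y": -3, "z": 0, "rx": 0, "ry": 0, "rz": 0}, {"x": -38, "y": -3, "z": 0, "rx": 0, "ry": 0, "rz": 0}, {"x": -38, "y": -3, "z": 0, "rx": 0, "ry": 0, "rz": 0}, {"x": -38, "y": -3, "z": 0, "rx": 0, "ry": 0, "rz": 0}, {"x": -38, "y": -3, "z": 0, "rx": 0, "ry": 0, "rz": 0}, {"x": -38, "y": -3, "z": 0, "rx": 0, "ry": 0, "rz": 0}, {"x": -38, "y": -3, "z": 0, "rx": 0, "ry": 0, "rz": 0}, {"x": -38, "y": -3, "z": 0, "rx": 0, "ry": 0, "rz": 0}, {"x": -30, "y": -3, "z": 0, "rx": 0, "ry": 0, "rz": 0}, {"x": 0, "y": 0, "z": 0, "rx": 0, "ry": 0, "rz": 0}, {"x": 0, "y": 0, "z": 0, "rx": 0, "ry": 0, "rz": 0}], claw=60)

```text
clock: 14.25
eef_pos: [0.4598, -0.4197, 0.1491]
ee_rot: [[0.102, 0.995, 0.013], [0.995, -0.102, 0.003], [0.004, 0.012, -1.0]]
force: [0.1, 0.2, 0.7]
finger_gap: 0.0602
```

```bash
python3 - <<'E'
from h import *
im,s=snap('wrist','w6'); parts(im,s)
to([.4695,-.393,.05],YG)
E
```

```text
px [402. 244.] as cyl: c 469.0 -392.2 r 15.3
    hull [ 469.1 -394.4] [31.1 30.1] long axis deg 84.0
    label [ 469.  -395.6] [16.1 16. ] long axis deg -50.7
px [353.  83.] as cyl: c 452.6 -307.8 r 21.5
    hull [ 452.1 -305.5] [35.9 29.7] long axis deg 77.1
    label [ 451.4 -306.9] [22.  18.2] long axis deg 77.7
px [568.  36.] as cyl: c 563.4 -292.1 r 20.6
    hull [ 568.  -289.1] [35.1 29.1] long axis deg 37.7
    label [ 567.3 -289.8] [22.3 18. ] long axis deg 36.6
shift tool now [27.   5.8 99.2] shift in target axes [27.3  7.2 99. ] rotvec [ 0.012 -0.004 -0.007] at [ 0.4597 -0.4195  0.149 ]
```

Call:
send_rows(targets=[{"x": 4.2, "y": 0.5, "z": 15, "rx": 0.006, "ry": 0, "rz": 0}, {"x": 4.2, "y": 0.5, "z": 25, "rx": 0.006, "ry": 0, "rz": 0}, {"x": 4.2, "y": 0.5, "z": 25, "rx": 0, "ry": 0, "rz": 0}, {"x": 4.2, "y": 0.5, "z": 25, "rx": 0, "ry": 0, "rz": 0}, {"x": 4.2, "y": 0.5, "z": 10, "rx": 0, "ry": 0, "rz": 0}, {"x": 4.2, "y": 0.5, "z": 2, "rx": 0, "ry": 0, "rz": 0}, {"x": 4.2, "y": 0.5, "z": 1, "rx": 0, "ry": 0, "rz": 0}])

```text
clock: 14.88
eef_pos: [0.47, -0.379, 0.0395]
ee_rot: [[0.093, 0.996, -0.0], [0.996, -0.093, 0.005], [0.005, -0.001, -1.0]]
force: [0.5, 0.5, -0.3]
finger_gap: 0.0601
```

```bash
python3 - <<'E'
from h import *
to([.469,-.3922,.006],YG)
E
```

```text
shift tool now [-13.4   0.3  33.4] shift in target axes [-13.2   0.3  33.5] rotvec [-0.001 -0.005  0.002] at [ 0.47   -0.379   0.0395]
```

Call:
send_rows(targets=[{"x": -5, "y": 0, "z": 10, "rx": 0, "ry": 0, "rz": 0}, {"x": -5, "y": 0, "z": 10, "rx": 0, "ry": 0, "rz": 0}, {"x": -1, "y": 0, "z": 8, "rx": 0, "ry": 0, "rz": 0}, {"x": 0, "y": 0, "z": 2, "rx": 0, "ry": 0, "rz": 0}])

```text
clock: 15.22
eef_pos: [0.472, -0.3903, 0.0107]
ee_rot: [[0.09, 0.996, 0.004], [0.996, -0.09, 0.001], [0.001, 0.004, -1.0]]
force: [0.3, 0.0, -0.7]
finger_gap: 0.0603
```

Call:
send_rows(targets=[{"x": 0, "y": 0, "z": 1, "rx": 0, "ry": 0, "rz": 0}])

```text
clock: 15.3
eef_pos: [0.4719, -0.3909, 0.0095]
ee_rot: [[0.09, 0.996, 0.004], [0.996, -0.09, 0.001], [0.001, 0.004, -1.0]]
force: [0.4, 0.5, -0.0]
finger_gap: 0.06
```

Good; grip and lift, watching the drift.

Call:
send_rows(targets=[{"x": 0.3, "y": 0, "z": 0.5, "rx": 0, "ry": 0, "rz": 0}, {"x": 0.3, "y": 0, "z": 0.5, "rx": 0, "ry": 0, "rz": 0}, {"x": 0.3, "y": 0, "z": 0.5, "rx": 0, "ry": 0, "rz": 0}, {"x": 0.3, "y": 0, "z": 0.5, "rx": 0, "ry": 0, "rz": 0}, {"x": 0.3, "y": 0, "z": 0.5, "rx": 0, "ry": 0, "rz": 0}, {"x": 0.3, "y": 0, "z": 0.5, "rx": 0, "ry": 0, "rz": 0}], claw=0, force=30)

```text
clock: 15.8
eef_pos: [0.4723, -0.3912, 0.0081]
ee_rot: [[0.092, 0.996, 0.005], [0.996, -0.092, -0.001], [-0.001, 0.005, -1.0]]
force: [-3.0, 0.1, 3.0]
finger_gap: 0.0273
```

Call:
send_rows(targets=[{"x": 0, "y": 0, "z": -10, "rx": 0, "ry": 0, "rz": 0}, {"x": 0, "y": 0, "z": -25, "rx": 0, "ry": 0, "rz": 0}, {"x": 0, "y": 0, "z": -35, "rx": 0, "ry": 0, "rz": 0}, {"x": 0, "y": 0, "z": -39, "rx": 0, "ry": 0, "rz": 0}, {"x": 20, "y": 0, "z": -30, "rx": 0, "ry": 0, "rz": 0}, {"x": 38, "y": 0, "z": 0, "rx": 0, "ry": 0, "rz": 0}, {"x": 38, "y": 0, "z": 0, "rx": 0, "ry": 0, "rz": 0}, {"x": 38, "y": 0, "z": 0, "rx": 0, "ry": 0, "rz": 0}, {"x": 38, "y": 0, "z": 0, "rx": 0, "ry": 0, "rz": 0}, {"x": 38, "y": 0, "z": 0, "rx": 0, "ry": 0, "rz": 0}, {"x": 38, "y": 0, "z": 0, "rx": 0, "ry": 0, "rz": 0}, {"x": 38, "y": 0, "z": 0, "rx": 0, "ry": 0, "rz": 0}, {"x": 38, "y": 0, "z": 0, "rx": 0, "ry": 0, "rz": 0}, {"x": 38, "y": 0, "z": 0, "rx": 0, "ry": 0, "rz": 0}, {"x": 38, "y": 0, "z": 0, "rx": 0, "ry": 0, "rz": 0}, {"x": 38, "y": 0, "z": 0, "rx": 0, "ry": 0, "rz": 0}, {"x": 30, "y": 0, "z": 0, "rx": 0, "ry": 0, "rz": 0}, {"x": 10, "y": 0, "z": 0, "rx": 0, "ry": 0, "rz": 0}, {"x": 0, "y": 0, "z": 0, "rx": 0, "ry": 0, "rz": 0}])

```text
clock: 17.38
eef_pos: [0.5159, 0.1077, 0.1669]
ee_rot: [[0.096, 0.995, 0.018], [0.995, -0.096, 0.001], [0.002, 0.018, -1.0]]
force: [0.0, 0.0, -2.4]
finger_gap: 0.0275
```

```bash
python3 - <<'E'
from h import *
print(manip.get_state()['finger_gap']); to(pw(-.056,-.035,.036),YG)
E
```

```text
0.027506689499089635
shift tool now [ 32.  -65.7 129.8] shift in target axes [ 32.4 -63.4 130.9] rotvec [ 0.018 -0.002 -0.001] at [0.5159 0.1077 0.1669]
```

Call:
send_rows(targets=[{"x": 8, "y": -16, "z": 0, "rx": 0.01, "ry": 0, "rz": 0}, {"x": 9, "y": -18, "z": 0, "rx": 0.008, "ry": 0, "rz": 0}, {"x": 9, "y": -18, "z": 10, "rx": 0, "ry": 0, "rz": 0}, {"x": 4, "y": -9, "z": 25, "rx": 0, "ry": 0, "rz": 0}, {"x": 0, "y": 0, "z": 25, "rx": 0, "ry": 0, "rz": 0}, {"x": 0, "y": 0, "z": 15, "rx": 0, "ry": 0, "rz": 0}, {"x": 0, "y": 0, "z": 3, "rx": 0, "ry": 0, "rz": 0}])

```text
clock: 17.97
eef_pos: [0.4584, 0.1381, 0.0907]
ee_rot: [[0.098, 0.995, 0.006], [0.995, -0.098, 0.0], [0.001, 0.006, -1.0]]
force: [-0.7, -0.4, -2.1]
finger_gap: 0.0275
```

```bash
python3 - <<'E'
from h import *
to(pw(-.056,-.035,.040),YG)
E
```

```text
shift tool now [ 7.5 -3.6 50.7] shift in target axes [ 7.6 -3.2 50.7] rotvec [ 0.006 -0.001 -0.003] at [0.4584 0.1381 0.0907]
```

Call:
send_rows(targets=[{"x": 3, "y": -1, "z": 12, "rx": 0.005, "ry": 0, "rz": 0}, {"x": 3, "y": -1, "z": 15, "rx": 0, "ry": 0, "rz": 0}, {"x": 1, "y": -1, "z": 14, "rx": 0, "ry": 0, "rz": 0}, {"x": 0.5, "y": 0, "z": 8, "rx": 0, "ry": 0, "rz": 0}, {"x": 0.5, "y": 0, "z": 3, "rx": 0, "ry": 0, "rz": 0}, {"x": 0.5, "y": 0, "z": 1, "rx": 0, "ry": 0, "rz": 0}])

```text
clock: 18.47
eef_pos: [0.4592, 0.143, 0.038]
ee_rot: [[0.103, 0.995, 0.003], [0.995, -0.103, 0.0], [0.0, 0.003, -1.0]]
force: [-10.1, -1.7, 16.9]
finger_gap: 0.0273
```

Call:
send_rows(targets=[{"x": 0, "y": 0, "z": 0, "rx": 0, "ry": 0, "rz": 0}, {"x": 0, "y": 0, "z": 0, "rx": 0, "ry": 0, "rz": 0}, {"x": 0, "y": 0, "z": 0, "rx": 0, "ry": 0, "rz": 0}, {"x": 0, "y": 0, "z": -5, "rx": 0, "ry": 0, "rz": 0}, {"x": 0, "y": 0, "z": -20, "rx": 0, "ry": 0, "rz": 0}, {"x": 0, "y": 0, "z": -35, "rx": 0, "ry": 0, "rz": 0}, {"x": 0, "y": 0, "z": -35, "rx": 0, "ry": 0, "rz": 0}, {"x": 0, "y": 0, "z": -15, "rx": 0, "ry": 0, "rz": 0}], claw=36)

```text
clock: 19.13
eef_pos: [0.4583, 0.1418, 0.1529]
ee_rot: [[0.104, 0.995, 0.0], [0.995, -0.104, -0.001], [-0.001, 0.0, -1.0]]
force: [1.7, 0.8, 0.7]
finger_gap: 0.0359
```

```bash
python3 - <<'E'
from h import *
im,s=snap('wrist','w7'); parts(im,s)
to([.578,-.115,.14],YG)
E
```

```text
px [394. 297.] as cyl: c 458.5 135.2 r 19.2
    hull [458.1 131.2] [39.6 34.5] long axis deg 84.0
    label [457.9 127.7] [18.5 17.7] long axis deg -51.8
px [597. 290.] as cyl: c 575.6 127.7 r 23.4
    hull [580.5 122.1] [48.3 34.6] long axis deg -26.6
    label [586.8 118.5] [18.5 18.1] long axis deg -32.3
shift tool now [-243.4  144.4   15.6] shift in target axes [-244.7  142.1   15.2] rotvec [ 0.004 -0.    -0.01 ] at [0.4597 0.1421 0.1552]
```

Call:
send_rows(targets=[{"x": -17, "y": 9, "z": 0, "rx": 0, "ry": 0, "rz": 0}, {"x": -34, "y": 17, "z": 0, "rx": 0, "ry": 0, "rz": 0}, {"x": -34, "y": 17, "z": 0, "rx": 0, "ry": 0, "rz": 0}, {"x": -34, "y": 17, "z": 0, "rx": 0, "ry": 0, "rz": 0}, {"x": -34, "y": 17, "z": 0, "rx": 0, "ry": 0, "rz": 0}, {"x": -34, "y": 17, "z": 0, "rx": 0, "ry": 0, "rz": 0}, {"x": -34, "y": 17, "z": 0, "rx": 0, "ry": 0, "rz": 0}, {"x": -34, "y": 17, "z": 0, "rx": 0, "ry": 0, "rz": 0}, {"x": -16, "y": 9, "z": 0, "rx": 0, "ry": 0, "rz": 0}, {"x": 0, "y": 0, "z": 0, "rx": 0, "ry": 0, "rz": 0}, {"x": 0, "y": 0, "z": 0, "rx": 0, "ry": 0, "rz": 0}], claw=56)

```text
clock: 20.1
eef_pos: [0.5771, -0.1545, 0.1655]
ee_rot: [[0.099, 0.995, 0.022], [0.995, -0.1, 0.0], [0.003, 0.022, -1.0]]
force: [0.2, 0.5, -0.0]
finger_gap: 0.0557
```

```bash
python3 - <<'E'
from h import *
im,s=snap('wrist','w8'); parts(im,s)
to([.578,-.115,.05],YG)
E
```

```text
px [240. 359.] as cyl: c 480.9 -198.4 r 24.3
    hull [ 475.8 -203.7] [38.5 34.6] long axis deg 80.0
    label [ 484.4 -185.4] [7.2 0. ] long axis deg -6.2
px [402. 349.] as cyl: c 580.5 -199.7 r 23.0
    hull [ 580.2 -205.2] [37.9 32.7] long axis deg -41.9
    label [ 581.4 -209.9] [21.9 18. ] long axis deg -42.1
px [383. 217.] as cyl: c 577.1 -113.5 r 14.7
    hull [ 576.8 -115. ] [29.7 29.5] long axis deg 38.7
    label [ 576.8 -115.4] [15.6 15.5] long axis deg -5.8
px [750. 209.] as cyl: c 803.7 -131.2 r 26.8
    hull [ 812.3 -136.6] [55.6 28.7] long axis deg -28.9
    label [ 830.7 -132.8] [16.9  4.4] long axis deg -29.5
px [671. 211.] as cyl: c 746.0 -127.2 r 23.7
    hull [ 759.7 -127.8] [46.  37.6] long axis deg -61.7
px [188. 203.] as cyl: c 465.6 -93.4 r 25.2
    hull [460.3 -94.4] [43.2 33.4] long axis deg -6.6
    label [ 448.7 -109.9] [1. 0.] long axis deg -5.9
shift tool now [ 38.7  -5.4 115.5] shift in target axes [ 39.   -2.7 115.5] rotvec [ 0.022 -0.002 -0.004] at [ 0.577  -0.1541  0.1655]
```

Call:
send_rows(targets=[{"x": 8, "y": -1, "z": 10, "rx": 0.01, "ry": 0, "rz": 0}, {"x": 8, "y": -1, "z": 25, "rx": 0.01, "ry": 0, "rz": 0}, {"x": 8, "y": -1, "z": 30, "rx": 0, "ry": 0, "rz": 0}, {"x": 5, "y": -1, "z": 25, "rx": 0, "ry": 0, "rz": 0}, {"x": 3, "y": 0, "z": 12, "rx": 0, "ry": 0, "rz": 0}, {"x": 0, "y": 0, "z": 2, "rx": 0, "ry": 0, "rz": 0}])

```text
clock: 20.65
eef_pos: [0.5767, -0.1106, 0.0588]
ee_rot: [[0.092, 0.996, 0.004], [0.996, -0.092, 0.003], [0.003, 0.003, -1.0]]
force: [-1.2, 0.3, -0.3]
finger_gap: 0.056
```

```bash
python3 - <<'E'
from h import *
to([.577,-.1135,.008],YG)
E
```

```text
shift tool now [-3.   0.4 50.8] shift in target axes [-2.9  0.6 50.8] rotvec [ 0.003 -0.003  0.003] at [ 0.5767 -0.1106  0.0588]
```

Call:
send_rows(targets=[{"x": -1, "y": 0.3, "z": 12, "rx": 0, "ry": 0, "rz": 0}, {"x": -1, "y": 0, "z": 16, "rx": 0, "ry": 0, "rz": 0}, {"x": 0, "y": 0, "z": 14, "rx": 0, "ry": 0, "rz": 0}, {"x": 0, "y": 0, "z": 6, "rx": 0, "ry": 0, "rz": 0}, {"x": 0, "y": 0, "z": 1.5, "rx": 0, "ry": 0, "rz": 0}])

```text
clock: 21.07
eef_pos: [0.5789, -0.1097, 0.0094]
ee_rot: [[0.087, 0.996, 0.007], [0.996, -0.087, 0.002], [0.002, 0.007, -1.0]]
force: [-0.6, 0.3, 1.9]
finger_gap: 0.0556
```

Call:
send_rows(targets=[{"x": 0.3, "y": 0, "z": 0.6, "rx": 0, "ry": 0, "rz": 0}, {"x": 0.3, "y": 0, "z": 0.6, "rx": 0, "ry": 0, "rz": 0}, {"x": 0.3, "y": 0, "z": 0.6, "rx": 0, "ry": 0, "rz": 0}, {"x": 0.3, "y": 0, "z": 0.6, "rx": 0, "ry": 0, "rz": 0}, {"x": 0.3, "y": 0, "z": 0.6, "rx": 0, "ry": 0, "rz": 0}, {"x": 0.3, "y": 0, "z": 0.6, "rx": 0, "ry": 0, "rz": 0}], claw=0, force=30)

```text
clock: 21.57
eef_pos: [0.5818, -0.1089, 0.0099]
ee_rot: [[0.087, 0.996, 0.012], [0.996, -0.087, -0.0], [0.001, 0.012, -1.0]]
force: [-2.2, -0.2, 3.4]
finger_gap: 0.0272
```

Call:
send_rows(targets=[{"x": 0, "y": 0, "z": -10, "rx": 0, "ry": 0, "rz": 0}, {"x": 0, "y": 0, "z": -25, "rx": 0, "ry": 0, "rz": 0}, {"x": 0, "y": 0, "z": -38, "rx": 0, "ry": 0, "rz": 0}, {"x": 0, "y": 0, "z": -38, "rx": 0, "ry": 0, "rz": 0}, {"x": 10, "y": -4, "z": -35, "rx": 0, "ry": 0, "rz": 0}, {"x": 32, "y": -12, "z": 0, "rx": 0, "ry": 0, "rz": 0}, {"x": 32, "y": -12, "z": 0, "rx": 0, "ry": 0, "rz": 0}, {"x": 32, "y": -12, "z": 0, "rx": 0, "ry": 0, "rz": 0}, {"x": 32, "y": -12, "z": 0, "rx": 0, "ry": 0, "rz": 0}, {"x": 32, "y": -12, "z": 0, "rx": 0, "ry": 0, "rz": 0}, {"x": 32, "y": -12, "z": 0, "rx": 0, "ry": 0, "rz": 0}, {"x": 20, "y": -8, "z": 0, "rx": 0, "ry": 0, "rz": 0}, {"x": 10, "y": -4, "z": 0, "rx": 0, "ry": 0, "rz": 0}, {"x": 0, "y": 0, "z": 0, "rx": 0, "ry": 0, "rz": 0}])

```text
clock: 22.73
eef_pos: [0.5098, 0.1397, 0.1734]
ee_rot: [[0.093, 0.995, 0.022], [0.996, -0.093, 0.004], [0.006, 0.021, -1.0]]
force: [0.1, -0.3, -1.1]
finger_gap: 0.0275
```

```bash
python3 - <<'E'
from h import *
print(manip.get_state()['finger_gap']);to(pw(0,-.035,.042),YG)
E
```

```text
0.027533963132833926
shift tool now [  0.4  -1.  131.5] shift in target axes [  1.1   1.7 131.4] rotvec [ 0.021 -0.006  0.002] at [0.5098 0.1397 0.1734]
```

Call:
send_rows(targets=[{"x": 0, "y": 1, "z": 10, "rx": 0.01, "ry": -0.003, "rz": 0}, {"x": 0, "y": 0.5, "z": 25, "rx": 0.01, "ry": -0.003, "rz": 0}, {"x": 0, "y": 0, "z": 25, "rx": 0, "ry": 0, "rz": 0}, {"x": 0, "y": 0, "z": 15, "rx": 0, "ry": 0, "rz": 0}, {"x": 0, "y": 0, "z": 3, "rx": 0, "ry": 0, "rz": 0}, {"x": 0, "y": 0, "z": 1, "rx": 0, "ry": 0, "rz": 0}])

```text
clock: 23.23
eef_pos: [0.5152, 0.1357, 0.093]
ee_rot: [[0.094, 0.996, 0.004], [0.996, -0.094, -0.002], [-0.002, 0.004, -1.0]]
force: [-0.2, 0.6, -0.8]
finger_gap: 0.0278
```

```bash
python3 - <<'E'
from h import *
to(pw(0,-.035,.042),YG)
E
```

```text
shift tool now [ 4.7 -4.1 50.9] shift in target axes [ 4.6 -3.9 51. ] rotvec [0.004 0.002 0.001] at [0.5152 0.1357 0.093 ]
```

Call:
send_rows(targets=[{"x": 2, "y": -2, "z": 8, "rx": 0.003, "ry": 0, "rz": 0}, {"x": 2, "y": -2, "z": 15, "rx": 0, "ry": 0, "rz": 0}, {"x": 1, "y": -0.5, "z": 15, "rx": 0, "ry": 0, "rz": 0}, {"x": 0.5, "y": 0, "z": 10, "rx": 0, "ry": 0, "rz": 0}, {"x": 0.5, "y": 0, "z": 3, "rx": 0, "ry": 0, "rz": 0}, {"x": 0.5, "y": 0, "z": 1, "rx": 0, "ry": 0, "rz": 0}])

```text
clock: 23.73
eef_pos: [0.515, 0.1404, 0.0417]
ee_rot: [[0.098, 0.995, 0.006], [0.995, -0.098, -0.001], [-0.001, 0.006, -1.0]]
force: [-0.3, -0.5, -2.4]
finger_gap: 0.0274
```

Call:
send_rows(targets=[{"x": 0, "y": 0, "z": 0, "rx": 0, "ry": 0, "rz": 0}, {"x": 0, "y": 0, "z": 0, "rx": 0, "ry": 0, "rz": 0}, {"x": 0, "y": 0, "z": 0, "rx": 0, "ry": 0, "rz": 0}, {"x": 0, "y": 0, "z": -5, "rx": 0, "ry": 0, "rz": 0}, {"x": 0, "y": 0, "z": -20, "rx": 0, "ry": 0, "rz": 0}, {"x": 0, "y": 0, "z": -35, "rx": 0, "ry": 0, "rz": 0}, {"x": 0, "y": 0, "z": -35, "rx": 0, "ry": 0, "rz": 0}, {"x": 0, "y": 0, "z": -15, "rx": 0, "ry": 0, "rz": 0}], claw=36)

```text
clock: 24.4
eef_pos: [0.5133, 0.1403, 0.1571]
ee_rot: [[0.098, 0.995, 0.003], [0.995, -0.098, -0.002], [-0.001, 0.003, -1.0]]
force: [0.6, -0.1, 0.7]
finger_gap: 0.0356
```

```bash
python3 - <<'E'
from h import *
im,s=snap('wrist','w9'); parts(im,s)
to([.582,-.24,.15],YG); to([.582,-.24,.15],np.deg2rad(49))
E
```

```text
px [297. 303.] as cyl: c 455.3 135.7 r 20.7
    hull [452.6 131.5] [42.7 34.5] long axis deg 37.4
    label [448.7 127.9] [18.1 17.7] long axis deg -5.7
px [394. 304.] as cyl: c 514.3 130.1 r 19.5
    hull [514.3 126.2] [40.3 35. ] long axis deg 84.3
    label [513.4 122.4] [18.  17.7] long axis deg -5.7
px [491. 296.] as cyl: c 572.5 127.1 r 20.7
    hull [574.2 122.3] [43.3 34.2] long axis deg -49.6
    label [577.1 119.2] [18.1 17.6] long axis deg -5.7
shift tool now [-372.1  104.1   10.4] shift in target axes [-372.5  103.     9.6] rotvec [ 0.007  0.    -0.003] at [0.5148 0.1406 0.1596]
shift tool now [-372.1  104.1   10.4] shift in target axes [-243.1  300.4    9.6] rotvec [ 0.007 -0.002  0.617] at [0.5148 0.1406 0.1596]
```

Call:
send_rows(targets=[{"x": -17, "y": 5, "z": 0, "rx": 0, "ry": 0, "rz": 0}, {"x": -35, "y": 10, "z": 0, "rx": 0, "ry": 0, "rz": 0}, {"x": -35, "y": 10, "z": 0, "rx": 0, "ry": 0, "rz": 0}, {"x": -35, "y": 10, "z": 0, "rx": 0, "ry": 0, "rz": 0}, {"x": -35, "y": 10, "z": 0, "rx": 0, "ry": 0, "rz": 0}, {"x": -35, "y": 10, "z": 0, "rx": 0, "ry": 0, "rz": 0}, {"x": -35, "y": 10, "z": 0, "rx": 0, "ry": 0, "rz": 0}, {"x": -35, "y": 10, "z": 0, "rx": 0, "ry": 0, "rz": 0}, {"x": -35, "y": 10, "z": 0, "rx": 0, "ry": 0, "rz": 0}, {"x": -35, "y": 10, "z": 0, "rx": 0, "ry": 0, "rz": 0}, {"x": -30, "y": 8, "z": 0, "rx": 0, "ry": 0, "rz": 0}, {"x": -10, "y": 3, "z": 0, "rx": 0, "ry": 0, "rz": 0}, {"x": 0, "y": 0, "z": 0, "rx": 0, "ry": 0, "rz": 0}, {"x": 0, "y": 0, "z": 0, "rx": 0, "ry": 0, "rz": 0}], claw=60)

```text
clock: 25.62
eef_pos: [0.5939, -0.2571, 0.179]
ee_rot: [[0.093, 0.995, 0.034], [0.996, -0.093, -0.004], [-0.0, 0.035, -0.999]]
force: [0.1, -0.1, -0.4]
finger_gap: 0.0601
```

```bash
python3 - <<'E'
from h import *
im,s=snap('wrist','w10'); parts(im,s)
to([.582,-.21,.10],np.deg2rad(138))
E
```

```text
px [776. 374.] as cyl: c 857.8 -347.0 r 16.5
    hull [ 866.9 -357.9] [33.7 15.7] long axis deg -37.7
    label [ 861.9 -351.1] [15.7  3. ] long axis deg -73.9
px [197. 356.] as cyl: c 461.7 -296.1 r 24.5
    hull [ 456.  -301.2] [41.2 33.2] long axis deg 77.8
    label [ 451.6 -306.3] [22.  18.3] long axis deg 78.0
px [359. 324.] as cyl: c 570.7 -281.0 r 22.8
    hull [ 569.6 -285.9] [37.7 30.9] long axis deg 37.8
    label [ 567.5 -289.3] [22.  18.2] long axis deg 37.5
px [194. 219.] as cyl: c 481.2 -209.1 r 24.9
    hull [ 476.1 -210.3] [40.  36.9] long axis deg 80.5
    label [ 475.7 -230.8] [2. 0.] long axis deg -5.7
px [354. 202.] as cyl: c 581.3 -207.4 r 21.0
    hull [ 580.3 -208.4] [35.1 29.8] long axis deg -41.8
    label [ 581.4 -210. ] [22.1 18. ] long axis deg -42.1
px [727.  46.] as cyl: c 808.0 -133.3 r 27.2
    hull [ 814.4 -137.8] [56.6 30.7] long axis deg -25.0
    label [ 831.2 -131.5] [16.8  5.7] long axis deg -24.9
px [632.  42.] as cyl: c 745.8 -134.3 r 25.2
    hull [ 759.  -129.1] [51.3 38.2] long axis deg -60.7
px [131.  32.] as cyl: c 466.1 -102.3 r 25.2
    hull [460.6 -97.8] [44.2 32.2] long axis deg -7.2
    label [ 472.5 -115.7] [1.8 0. ] long axis deg -5.0
shift tool now [ 45.3 -18.9  78.5] shift in target axes [40.1 26.6 79.1] rotvec [ 0.032  0.017 -0.93 ] at [ 0.5939 -0.2566  0.1791]
```

Call:
send_rows(targets=[{"x": 0, "y": 0, "z": 3, "rx": 0.015, "ry": 0, "rz": -0.1}, {"x": 0, "y": 0, "z": 3, "rx": 0.015, "ry": 0, "rz": -0.12}, {"x": 0, "y": 0, "z": 3, "rx": 0, "ry": 0, "rz": -0.12}, {"x": 0, "y": 0, "z": 3, "rx": 0, "ry": 0, "rz": -0.12}, {"x": 0, "y": 0, "z": 3, "rx": 0, "ry": 0, "rz": -0.12}, {"x": 0, "y": 0, "z": 3, "rx": 0, "ry": 0, "rz": -0.12}, {"x": 0, "y": 0, "z": 3, "rx": 0, "ry": 0, "rz": -0.12}, {"x": 0, "y": 0, "z": 3, "rx": 0, "ry": 0, "rz": -0.09}, {"x": 0, "y": 0, "z": 0, "rx": 0, "ry": 0, "rz": 0}])

```text
clock: 26.42
eef_pos: [0.5956, -0.2369, 0.157]
ee_rot: [[-0.762, 0.648, 0.004], [0.648, 0.762, -0.0], [-0.004, 0.003, -1.0]]
force: [-0.3, -0.4, 0.0]
finger_gap: 0.0599
```

```bash
python3 - <<'E'
from h import *
to([.5803,-.2087,.06],np.deg2rad(138))
E
```

```text
shift tool now [30.3 11.3 96.9] shift in target axes [30.2 10.7 97. ] rotvec [0.003 0.004 0.028] at [ 0.5956 -0.2369  0.157 ]
```

Call:
send_rows(targets=[{"x": 6, "y": 2, "z": 15, "rx": 0, "ry": 0, "rz": 0.014}, {"x": 6, "y": 2, "z": 25, "rx": 0, "ry": 0, "rz": 0.014}, {"x": 6, "y": 2, "z": 25, "rx": 0, "ry": 0, "rz": 0}, {"x": 5, "y": 2, "z": 15, "rx": 0, "ry": 0, "rz": 0}, {"x": 2, "y": 1, "z": 4, "rx": 0, "ry": 0, "rz": 0}, {"x": 0, "y": 0, "z": 1, "rx": 0, "ry": 0, "rz": 0}])

```text
clock: 26.92
eef_pos: [0.5854, -0.2038, 0.0738]
ee_rot: [[-0.736, 0.677, 0.01], [0.677, 0.736, -0.001], [-0.009, 0.006, -1.0]]
force: [-0.6, -0.4, 0.0]
finger_gap: 0.0602
```

```bash
python3 - <<'E'
from h import *
to([.5803,-.2087,.004],np.deg2rad(138))
E
```

```text
shift tool now [ 1.1 -7.5 69.8] shift in target axes [ 0.6 -7.  69.8] rotvec [ 0.006  0.009 -0.01 ] at [ 0.5854 -0.2038  0.0738]
```

Call:
send_rows(targets=[{"x": 0.5, "y": -3, "z": 12, "rx": 0.003, "ry": 0.004, "rz": -0.01}, {"x": 0, "y": -3, "z": 18, "rx": 0.003, "ry": 0.005, "rz": 0}, {"x": 0, "y": -1, "z": 18, "rx": 0, "ry": 0, "rz": 0}, {"x": 0, "y": 0, "z": 14, "rx": 0, "ry": 0, "rz": 0}, {"x": 0, "y": 0, "z": 6, "rx": 0, "ry": 0, "rz": 0}, {"x": 0, "y": 0, "z": 1, "rx": 0, "ry": 0, "rz": 0}])

```text
clock: 27.42
eef_pos: [0.5837, -0.2102, 0.0038]
ee_rot: [[-0.742, 0.67, 0.005], [0.67, 0.742, -0.003], [-0.006, 0.001, -1.0]]
force: [0.0, -0.0, 0.0]
finger_gap: 0.06
```

```bash
python3 - <<'E'
from h import *
to([.5803,-.2087,.004],np.deg2rad(138))
E
```

```text
shift tool now [ 3.5 -1.2 -0.2] shift in target axes [ 3.5 -1.2 -0.2] rotvec [ 0.001  0.006 -0.001] at [ 0.5837 -0.2102  0.0038]
```

Call:
send_rows(targets=[{"x": 1, "y": -0.3, "z": 0.3, "rx": 0, "ry": 0, "rz": 0}, {"x": 1, "y": -0.3, "z": 0.3, "rx": 0, "ry": 0, "rz": 0}, {"x": 0.5, "y": 0, "z": 0.3, "rx": 0, "ry": 0, "rz": 0}, {"x": 0, "y": 0, "z": 0.3, "rx": 0, "ry": 0, "rz": 0}, {"x": 0, "y": 0, "z": 0.3, "rx": 0, "ry": 0, "rz": 0}, {"x": 0, "y": 0, "z": 0.3, "rx": 0, "ry": 0, "rz": 0}], claw=0, force=30)

```text
clock: 27.92
eef_pos: [0.5828, -0.2104, 0.0042]
ee_rot: [[-0.741, 0.671, 0.008], [0.671, 0.741, -0.005], [-0.009, 0.002, -1.0]]
force: [0.5, -1.2, -2.7]
finger_gap: 0.0297
```

Call:
send_rows(targets=[{"x": 0, "y": 0, "z": -10, "rx": 0, "ry": 0, "rz": 0}, {"x": 0, "y": 0, "z": -25, "rx": 0, "ry": 0, "rz": 0}, {"x": 0, "y": 0, "z": -35, "rx": 0, "ry": 0, "rz": 0.08}, {"x": 0, "y": 0, "z": -35, "rx": 0, "ry": 0, "rz": 0.12}, {"x": 0, "y": 0, "z": -30, "rx": 0, "ry": 0, "rz": 0.12}, {"x": 0, "y": 0, "z": -15, "rx": 0, "ry": 0, "rz": 0.12}, {"x": 0, "y": 0, "z": 0, "rx": 0, "ry": 0, "rz": 0.12}, {"x": 0, "y": 0, "z": 0, "rx": 0, "ry": 0, "rz": 0.12}, {"x": 0, "y": 0, "z": 0, "rx": 0, "ry": 0, "rz": 0.12}, {"x": 0, "y": 0, "z": 0, "rx": 0, "ry": 0, "rz": 0.1}, {"x": 0, "y": 0, "z": 0, "rx": 0, "ry": 0, "rz": 0}])

```text
clock: 28.83
eef_pos: [0.5809, -0.2089, 0.1707]
ee_rot: [[0.103, 0.995, 0.011], [0.995, -0.103, -0.006], [-0.005, 0.012, -1.0]]
force: [-0.4, 0.3, -2.4]
finger_gap: 0.0301
```

```bash
python3 - <<'E'
from h import *
print(manip.get_state()['finger_gap']);to(pw(0,.018,.042),YG)
E
```

```text
0.030088068093193265
shift tool now [ 394.2 -106.9  125.5] shift in target axes [ 394.4 -102.   128.7] rotvec [ 0.012  0.005 -0.009] at [ 0.5809 -0.2089  0.1707]
```

Call:
send_rows(targets=[{"x": 15, "y": -4, "z": 0, "rx": 0.01, "ry": 0, "rz": 0}, {"x": 35, "y": -9, "z": 0, "rx": 0, "ry": 0, "rz": 0}, {"x": 35, "y": -9, "z": 0, "rx": 0, "ry": 0, "rz": 0}, {"x": 35, "y": -9, "z": 0, "rx": 0, "ry": 0, "rz": 0}, {"x": 35, "y": -9, "z": 0, "rx": 0, "ry": 0, "rz": 0}, {"x": 35, "y": -9, "z": 0, "rx": 0, "ry": 0, "rz": 0}, {"x": 35, "y": -9, "z": 0, "rx": 0, "ry": 0, "rz": 0}, {"x": 35, "y": -9, "z": 0, "rx": 0, "ry": 0, "rz": 0}, {"x": 35, "y": -9, "z": 0, "rx": 0, "ry": 0, "rz": 0}, {"x": 35, "y": -9, "z": 0, "rx": 0, "ry": 0, "rz": 0}, {"x": 35, "y": -9, "z": 0, "rx": 0, "ry": 0, "rz": 0}, {"x": 20, "y": -5, "z": 0, "rx": 0, "ry": 0, "rz": 0}, {"x": 5, "y": 0, "z": 5, "rx": 0, "ry": 0, "rz": 0}, {"x": 0, "y": 0, "z": 15, "rx": 0, "ry": 0, "rz": 0}, {"x": 0, "y": 0, "z": 15, "rx": 0, "ry": 0, "rz": 0}, {"x": 0, "y": 0, "z": 5, "rx": 0, "ry": 0, "rz": 0}])

```text
clock: 30.17
eef_pos: [0.5113, 0.2047, 0.1361]
ee_rot: [[0.045, 0.999, 0.011], [0.999, -0.045, -0.005], [-0.005, 0.011, -1.0]]
force: [-0.3, -0.2, -1.5]
finger_gap: 0.0298
```

```bash
python3 - <<'E'
from h import *
print(manip.get_state()['finger_gap']);to(pw(0,.018,.037),YG)
E
```

```text
0.029826378818113772
shift tool now [-10.6   4.8  99.2] shift in target axes [-10.7   6.5  99.1] rotvec [0.012 0.004 0.05 ] at [0.5113 0.2047 0.1361]
```

Call:
send_rows(targets=[{"x": -5, "y": 3, "z": 10, "rx": 0.006, "ry": 0, "rz": 0.025}, {"x": -4, "y": 3, "z": 22, "rx": 0.006, "ry": 0, "rz": 0.02}, {"x": 0, "y": 0, "z": 24, "rx": 0, "ry": 0, "rz": 0}, {"x": 0, "y": 0, "z": 15, "rx": 0, "ry": 0, "rz": 0}, {"x": 0, "y": 0, "z": 5, "rx": 0, "ry": 0, "rz": 0}, {"x": 0, "y": 0, "z": 1, "rx": 0, "ry": 0, "rz": 0}])

```text
clock: 30.67
eef_pos: [0.5195, 0.1891, 0.0561]
ee_rot: [[0.094, 0.996, -0.001], [0.996, -0.094, -0.005], [-0.006, -0.001, -1.0]]
force: [-0.1, -0.4, -1.9]
finger_gap: 0.0297
```

```bash
python3 - <<'E'
from h import *
print(manip.get_state()['finger_gap']);to(pw(0,.018,.037),YG)
E
```

```text
0.029672042801008148
shift tool now [ 4.1 -3.2 19.1] shift in target axes [ 4.  -3.2 19.1] rotvec [-0.001  0.006  0.001] at [0.5195 0.1891 0.0561]
```

Call:
send_rows(targets=[{"x": 2, "y": -1.5, "z": 5, "rx": 0, "ry": 0.003, "rz": 0}, {"x": 2, "y": -1.5, "z": 7, "rx": 0, "ry": 0, "rz": 0}, {"x": 0.5, "y": 0, "z": 5, "rx": 0, "ry": 0, "rz": 0}, {"x": 0.5, "y": 0, "z": 3, "rx": 0, "ry": 0, "rz": 0}, {"x": 0, "y": 0, "z": 2, "rx": 0, "ry": 0, "rz": 0}])

```text
clock: 31.08
eef_pos: [0.5195, 0.1941, 0.0357]
ee_rot: [[0.095, 0.995, 0.004], [0.995, -0.095, -0.001], [-0.001, 0.004, -1.0]]
force: [-0.6, -0.5, -1.2]
finger_gap: 0.0298
```

Call:
send_rows(targets=[{"x": 0, "y": 0, "z": 0, "rx": 0, "ry": 0, "rz": 0}, {"x": 0, "y": 0, "z": 0, "rx": 0, "ry": 0, "rz": 0}, {"x": 0, "y": 0, "z": 0, "rx": 0, "ry": 0, "rz": 0}, {"x": 0, "y": 0, "z": -5, "rx": 0, "ry": 0, "rz": 0}, {"x": 0, "y": 0, "z": -20, "rx": 0, "ry": 0, "rz": 0}, {"x": 0, "y": 0, "z": -35, "rx": 0, "ry": 0, "rz": 0}, {"x": 0, "y": 0, "z": -35, "rx": 0, "ry": 0, "rz": 0}, {"x": 0, "y": 0, "z": -15, "rx": 0, "ry": 0, "rz": 0}], claw=38)

```text
clock: 31.75
eef_pos: [0.5165, 0.194, 0.1479]
ee_rot: [[0.094, 0.996, -0.002], [0.996, -0.094, -0.003], [-0.003, -0.002, -1.0]]
force: [0.8, 0.9, 0.3]
finger_gap: 0.0377
```

```bash
python3 - <<'E'
from h import *
im,s=snap('wrist','w11'); parts(im,s)
to([.568,-.325,.15],YG)
E
```

```text
px [399. 373.] as cyl: c 514.9 135.1 r 15.4
    hull [514.9 133.5] [30.4 20.7] long axis deg -5.4
px [508. 375.] as cyl: c 579.3 134.8 r 15.6
    hull [582.5 128.5] [32.1  7.3] long axis deg -60.9
    label [582.7 120. ] [0. 0.] long axis deg 0.0
px [396. 280.] as cyl: c 519.8 193.7 r 24.6
    hull [519.6 190.6] [41.5 33.7] long axis deg 84.6
    label [519.1 185.9] [24. 20.] long axis deg 84.3
shift tool now [-512.4   98.6    1.4] shift in target axes [-5.123e+02  9.910e+01  4.000e-01] rotvec [0.001 0.002 0.001] at [0.5179 0.1944 0.1504]
```

Call:
send_rows(targets=[{"x": -17, "y": 3, "z": 0, "rx": 0, "ry": 0, "rz": 0}, {"x": -35, "y": 6, "z": 1, "rx": 0, "ry": 0, "rz": 0}, {"x": -35, "y": 6, "z": 1, "rx": 0, "ry": 0, "rz": 0}, {"x": -35, "y": 6, "z": 1, "rx": 0, "ry": 0, "rz": 0}, {"x": -35, "y": 6, "z": 1, "rx": 0, "ry": 0, "rz": 0}, {"x": -35, "y": 6, "z": 1, "rx": 0, "ry": 0, "rz": 0}, {"x": -35, "y": 6, "z": 1, "rx": 0, "ry": 0, "rz": 0}, {"x": -35, "y": 6, "z": 1, "rx": 0, "ry": 0, "rz": 0}, {"x": -35, "y": 6, "z": 1, "rx": 0, "ry": 0, "rz": 0}, {"x": -35, "y": 6, "z": 1, "rx": 0, "ry": 0, "rz": 0}, {"x": -35, "y": 6, "z": 1, "rx": 0, "ry": 0, "rz": 0}, {"x": -35, "y": 6, "z": 1, "rx": 0, "ry": 0, "rz": 0}, {"x": -35, "y": 6, "z": 1, "rx": 0, "ry": 0, "rz": 0}, {"x": -35, "y": 6, "z": 1, "rx": 0, "ry": 0, "rz": 0}, {"x": -20, "y": 4, "z": 1, "rx": 0, "ry": 0, "rz": 0}, {"x": -5, "y": 0, "z": 0, "rx": 0, "ry": 0, "rz": 0}, {"x": 0, "y": 0, "z": 0, "rx": 0, "ry": 0, "rz": 0}], claw=60)

```text
clock: 33.22
eef_pos: [0.5628, -0.3311, 0.148]
ee_rot: [[0.089, 0.996, 0.023], [0.996, -0.089, -0.002], [-0.0, 0.023, -1.0]]
force: [-0.2, -0.4, 0.3]
finger_gap: 0.06
```

```bash
python3 - <<'E'
from h import *
im,s=snap('wrist','w12'); parts(im,s)
to([.568,-.2895,.06],np.deg2rad(37.7))
E
```

```text
px [204. 255.] as cyl: c 460.8 -301.5 r 23.1
    hull [ 455.4 -303.5] [37.9 33.1] long axis deg 78.3
    label [ 451.6 -306.6] [22.1 17.6] long axis deg 78.5
px [394. 213.] as cyl: c 568.4 -286.4 r 21.0
    hull [ 569. -288.] [35.4 29.2] long axis deg 37.5
    label [ 567.5 -289.6] [22.  18.1] long axis deg 39.2
px [203.  83.] as cyl: c 480.1 -214.5 r 24.7
    hull [ 475.2 -212. ] [39.2 36.1] long axis deg 80.3
    label [ 456.2 -213.7] [0.8 0. ] long axis deg 78.3
shift tool now [41.2 -0.5 88. ] shift in target axes [ 29.1 -29.2  87.9] rotvec [ 0.022 -0.009  0.824] at [ 0.5628 -0.3304  0.1479]
```

Call:
send_rows(targets=[{"x": 0, "y": 0, "z": 3, "rx": 0.02, "ry": -0.008, "rz": 0.08}, {"x": 0, "y": 0, "z": 3, "rx": 0, "ry": 0, "rz": 0.12}, {"x": 0, "y": 0, "z": 3, "rx": 0, "ry": 0, "rz": 0.12}, {"x": 0, "y": 0, "z": 3, "rx": 0, "ry": 0, "rz": 0.12}, {"x": 0, "y": 0, "z": 3, "rx": 0, "ry": 0, "rz": 0.12}, {"x": 0, "y": 0, "z": 3, "rx": 0, "ry": 0, "rz": 0.12}, {"x": 0, "y": 0, "z": 3, "rx": 0, "ry": 0, "rz": 0.1}, {"x": 0, "y": 0, "z": 0, "rx": 0, "ry": 0, "rz": 0}])

```text
clock: 33.93
eef_pos: [0.5651, -0.3156, 0.128]
ee_rot: [[0.78, 0.626, 0.002], [0.626, -0.78, -0.004], [-0.001, 0.005, -1.0]]
force: [-0.4, 0.5, -0.1]
finger_gap: 0.0601
```

```bash
python3 - <<'E'
from h import *
to([.5685,-.289,.05],np.deg2rad(37.7))
E
```

```text
shift tool now [ 19.4 -18.9  77.9] shift in target axes [ 19.  -18.9  78. ] rotvec [0.005 0.001 0.019] at [ 0.5651 -0.3156  0.128 ]
```

Call:
send_rows(targets=[{"x": 5, "y": -5, "z": 10, "rx": 0.004, "ry": 0, "rz": 0.018}, {"x": 6, "y": -6, "z": 20, "rx": 0, "ry": 0, "rz": 0}, {"x": 5, "y": -5, "z": 20, "rx": 0, "ry": 0, "rz": 0}, {"x": 2, "y": -2, "z": 12, "rx": 0, "ry": 0, "rz": 0}, {"x": 0, "y": 0, "z": 3, "rx": 0, "ry": 0, "rz": 0}, {"x": 0, "y": 0, "z": 1, "rx": 0, "ry": 0, "rz": 0}])

```text
clock: 34.43
eef_pos: [0.571, -0.2823, 0.064]
ee_rot: [[0.775, 0.632, 0.004], [0.632, -0.775, -0.002], [0.002, 0.004, -1.0]]
force: [-0.0, 0.4, 0.8]
finger_gap: 0.0601
```

```bash
python3 - <<'E'
from h import *
to([.5685,-.289,.005],np.deg2rad(37.7))
E
```

```text
shift tool now [-6.2  3.4 59. ] shift in target axes [-6.   3.8 59. ] rotvec [ 0.004 -0.002  0.026] at [ 0.571  -0.2823  0.064 ]
```

Call:
send_rows(targets=[{"x": -2.5, "y": 1.5, "z": 10, "rx": 0.002, "ry": 0, "rz": 0.025}, {"x": -2.5, "y": 1.5, "z": 16, "rx": 0, "ry": 0, "rz": 0}, {"x": -0.5, "y": 0, "z": 16, "rx": 0, "ry": 0, "rz": 0}, {"x": 0, "y": 0, "z": 10, "rx": 0, "ry": 0, "rz": 0}, {"x": 0, "y": 0, "z": 5, "rx": 0, "ry": 0, "rz": 0}, {"x": 0, "y": 0, "z": 2, "rx": 0, "ry": 0, "rz": 0}])

```text
clock: 34.93
eef_pos: [0.5717, -0.2918, 0.0069]
ee_rot: [[0.792, 0.61, 0.009], [0.61, -0.792, -0.005], [0.004, 0.01, -1.0]]
force: [-0.0, 0.6, 0.7]
finger_gap: 0.0605
```

```bash
python3 - <<'E'
from h import *
to([.5685,-.289,.005],np.deg2rad(37.7))
E
```

```text
shift tool now [-0.9 -4.2  1.9] shift in target axes [-0.8 -4.2  1.9] rotvec [ 0.01  -0.004 -0.002] at [ 0.5717 -0.2918  0.0069]
```

Grip, lift, turn back.

Call:
send_rows(targets=[{"x": 0, "y": -1.5, "z": 1.5, "rx": 0.005, "ry": 0, "rz": 0}, {"x": 0, "y": -1, "z": 1, "rx": 0.003, "ry": 0, "rz": 0}, {"x": 0, "y": 0, "z": 0.5, "rx": 0, "ry": 0, "rz": 0}, {"x": 0, "y": 0, "z": 0.4, "rx": 0, "ry": 0, "rz": 0}, {"x": 0, "y": 0, "z": 0.4, "rx": 0, "ry": 0, "rz": 0}, {"x": 0, "y": 0, "z": 0.4, "rx": 0, "ry": 0, "rz": 0}], claw=0, force=30)

```text
clock: 35.43
eef_pos: [0.5714, -0.2908, 0.0049]
ee_rot: [[0.793, 0.609, 0.006], [0.609, -0.793, 0.001], [0.005, 0.003, -1.0]]
force: [-1.3, -0.2, 0.7]
finger_gap: 0.0298
```

Call:
send_rows(targets=[{"x": 0, "y": 0, "z": -10, "rx": 0, "ry": 0, "rz": 0}, {"x": 0, "y": 0, "z": -25, "rx": 0, "ry": 0, "rz": 0}, {"x": 0, "y": 0, "z": -35, "rx": 0, "ry": 0, "rz": -0.08}, {"x": 0, "y": 0, "z": -35, "rx": 0, "ry": 0, "rz": -0.12}, {"x": 0, "y": 0, "z": -30, "rx": 0, "ry": 0, "rz": -0.12}, {"x": 0, "y": 0, "z": -10, "rx": 0, "ry": 0, "rz": -0.12}, {"x": 0, "y": 0, "z": 0, "rx": 0, "ry": 0, "rz": -0.12}, {"x": 0, "y": 0, "z": 0, "rx": 0, "ry": 0, "rz": -0.12}, {"x": 0, "y": 0, "z": 0, "rx": 0, "ry": 0, "rz": -0.1}, {"x": 0, "y": 0, "z": 0, "rx": 0, "ry": 0, "rz": 0}])

```text
clock: 36.27
eef_pos: [0.5698, -0.2901, 0.164]
ee_rot: [[0.101, 0.995, 0.008], [0.995, -0.101, -0.001], [0.0, 0.008, -1.0]]
force: [-0.5, -1.4, -1.5]
finger_gap: 0.0295
```

```bash
python3 - <<'E'
from h import *
print(manip.get_state()['finger_gap']);to(pw(.056,.018,.15),YG)
E
```

```text
0.02950227151391017
shift tool now [476.  -45.9  13.7] shift in target axes [476.3 -42.7  14. ] rotvec [ 0.008 -0.    -0.006] at [ 0.5698 -0.2901  0.164 ]
```

Call:
send_rows(targets=[{"x": 15, "y": -2, "z": 0, "rx": 0.005, "ry": 0, "rz": 0}, {"x": 35, "y": -3, "z": 0, "rx": 0, "ry": 0, "rz": 0}, {"x": 35, "y": -3, "z": 0, "rx": 0, "ry": 0, "rz": 0}, {"x": 35, "y": -3, "z": 0, "rx": 0, "ry": 0, "rz": 0}, {"x": 35, "y": -3, "z": 0, "rx": 0, "ry": 0, "rz": 0}, {"x": 35, "y": -3, "z": 0, "rx": 0, "ry": 0, "rz": 0}, {"x": 35, "y": -3, "z": 0, "rx": 0, "ry": 0, "rz": 0}, {"x": 35, "y": -3, "z": 0, "rx": 0, "ry": 0, "rz": 0}, {"x": 35, "y": -3, "z": 0, "rx": 0, "ry": 0, "rz": 0}, {"x": 35, "y": -3, "z": 0, "rx": 0, "ry": 0, "rz": 0}, {"x": 35, "y": -3, "z": 0, "rx": 0, "ry": 0, "rz": 0}, {"x": 35, "y": -3, "z": 0, "rx": 0, "ry": 0, "rz": 0}, {"x": 35, "y": -3, "z": 0, "rx": 0, "ry": 0, "rz": 0}, {"x": 20, "y": -2, "z": 0, "rx": 0, "ry": 0, "rz": 0.02}, {"x": 5, "y": -1, "z": 5, "rx": 0, "ry": 0, "rz": 0.02}, {"x": 0, "y": 0, "z": 15, "rx": 0, "ry": 0, "rz": 0}, {"x": 0, "y": 0, "z": 10, "rx": 0, "ry": 0, "rz": 0}, {"x": 0, "y": 0, "z": 1, "rx": 0, "ry": 0, "rz": 0}])

```text
clock: 37.77
eef_pos: [0.5782, 0.2051, 0.135]
ee_rot: [[0.208, 0.978, -0.0], [0.978, -0.208, 0.002], [0.002, -0.001, -1.0]]
force: [-0.7, -0.2, -2.7]
finger_gap: 0.0294
```

```bash
python3 - <<'E'
from h import *
print(manip.get_state()['finger_gap']);to(pw(.056,.018,.037),YG)
E
```

```text
0.029390410461246685
shift tool now [-18.   -2.1  97.9] shift in target axes [-17.4  -4.1  98. ] rotvec [-0.    -0.002 -0.114] at [0.5782 0.2051 0.135 ]
```

Call:
send_rows(targets=[{"x": -8, "y": -2, "z": 3, "rx": 0, "ry": 0, "rz": -0.06}, {"x": -7, "y": -1, "z": 15, "rx": 0, "ry": 0, "rz": -0.05}, {"x": 0, "y": 0, "z": 22, "rx": 0, "ry": 0, "rz": 0}, {"x": 0, "y": 0, "z": 15, "rx": 0, "ry": 0, "rz": 0}, {"x": 0, "y": 0, "z": 5, "rx": 0, "ry": 0, "rz": 0}, {"x": 0, "y": 0, "z": 1, "rx": 0, "ry": 0, "rz": 0}])

```text
clock: 38.27
eef_pos: [0.5711, 0.1891, 0.0736]
ee_rot: [[0.106, 0.994, -0.001], [0.994, -0.106, 0.002], [0.002, -0.001, -1.0]]
force: [-1.1, -0.6, -1.8]
finger_gap: 0.0296
```

```bash
python3 - <<'E'
from h import *
print(manip.get_state()['finger_gap']);to(pw(.056,.018,.037),YG)
E
```

```text
0.029628986670529045
shift tool now [-0.9  1.5 36.6] shift in target axes [-0.8  1.4 36.6] rotvec [-0.001 -0.002 -0.011] at [0.5711 0.1891 0.0736]
```

Call:
send_rows(targets=[{"x": 0, "y": 0, "z": 8, "rx": 0, "ry": 0, "rz": -0.01}, {"x": 0, "y": 0, "z": 12, "rx": 0, "ry": 0, "rz": 0}, {"x": 0.5, "y": 0, "z": 10, "rx": 0, "ry": 0, "rz": 0}, {"x": 0.5, "y": 0, "z": 5, "rx": 0, "ry": 0, "rz": 0}, {"x": 0, "y": 0, "z": 2, "rx": 0, "ry": 0, "rz": 0}])

```text
clock: 38.68
eef_pos: [0.5732, 0.1901, 0.0366]
ee_rot: [[0.098, 0.995, 0.003], [0.995, -0.098, 0.003], [0.003, 0.003, -1.0]]
force: [0.2, 0.4, -1.8]
finger_gap: 0.03
```

Call:
send_rows(targets=[{"x": 0, "y": 0, "z": 0, "rx": 0, "ry": 0, "rz": 0}, {"x": 0, "y": 0, "z": 0, "rx": 0, "ry": 0, "rz": 0}, {"x": 0, "y": 0, "z": 0, "rx": 0, "ry": 0, "rz": 0}, {"x": 0, "y": 0, "z": -5, "rx": 0, "ry": 0, "rz": 0}, {"x": 0, "y": 0, "z": -20, "rx": 0, "ry": 0, "rz": 0}, {"x": 0, "y": 0, "z": -35, "rx": 0, "ry": 0, "rz": 0}, {"x": 0, "y": 0, "z": -35, "rx": 0, "ry": 0, "rz": 0}, {"x": 0, "y": 0, "z": -15, "rx": 0, "ry": 0, "rz": 0}], claw=37)

```text
clock: 39.35
eef_pos: [0.5703, 0.1895, 0.1483]
ee_rot: [[0.098, 0.995, -0.004], [0.995, -0.098, 0.001], [0.001, -0.004, -1.0]]
force: [0.9, -0.2, 0.1]
finger_gap: 0.0372
```

```bash
python3 - <<'E'
from h import *
im,s=snap('wrist','w13'); parts(im,s)
to([.453,-.335,.15],np.deg2rad(78))
E
```

```text
px [223. 374.] as cyl: c 454.5 141.6 r 19.9
    hull [448.8 140.5] [40.5 19.7] long axis deg -5.5
px [401. 370.] as cyl: c 569.4 131.9 r 15.7
    hull [569.4 130.4] [30.4 22.9] long axis deg -5.5
    label [568.3 119. ] [4.1 0. ] long axis deg -5.5
px [401. 288.] as cyl: c 572.7 187.1 r 24.7
    hull [572.5 183.6] [41.7 33.1] long axis deg 84.4
    label [572.  178.9] [24.  19.5] long axis deg 84.4
px [303. 282.] as cyl: c 517.6 194.6 r 25.5
    hull [515.2 191.2] [41.6 35.8] long axis deg 84.4
    label [512.9 186.7] [24.  20.1] long axis deg 84.6
px [782. 221.] as cyl: c 795.4 195.6 r 66.7
    hull [804.1 192.2] [139.6  17.3] long axis deg -83.4
    label [803.6 148.3] [0. 0.] long axis deg 0.0
shift tool now [-534.  -67.   -0.] shift in target axes [-538.2   -7.1    1. ] rotvec [-0.    -0.002  0.112] at [0.5718 0.1899 0.151 ]
```

Call:
send_rows(targets=[{"x": -17, "y": -3, "z": 0, "rx": 0, "ry": 0, "rz": 0}, {"x": -36, "y": -4, "z": 1, "rx": 0, "ry": 0, "rz": 0}, {"x": -36, "y": -4, "z": 1, "rx": 0, "ry": 0, "rz": 0}, {"x": -36, "y": -4, "z": 1, "rx": 0, "ry": 0, "rz": 0}, {"x": -36, "y": -4, "z": 1, "rx": 0, "ry": 0, "rz": 0}, {"x": -36, "y": -4, "z": 1, "rx": 0, "ry": 0, "rz": 0}, {"x": -36, "y": -4, "z": 1, "rx": 0, "ry": 0, "rz": 0}, {"x": -36, "y": -4, "z": 1, "rx": 0, "ry": 0, "rz": 0}, {"x": -36, "y": -4, "z": 1, "rx": 0, "ry": 0, "rz": 0}, {"x": -36, "y": -4, "z": 1, "rx": 0, "ry": 0, "rz": 0}, {"x": -36, "y": -4, "z": 1, "rx": 0, "ry": 0, "rz": 0}, {"x": -36, "y": -4, "z": 1, "rx": 0, "ry": 0, "rz": 0}, {"x": -36, "y": -4, "z": 1, "rx": 0, "ry": 0, "rz": 0}, {"x": -36, "y": -4, "z": 1, "rx": 0, "ry": 0, "rz": 0}, {"x": -25, "y": -4, "z": 1, "rx": 0, "ry": 0, "rz": 0.05}, {"x": -10, "y": -2, "z": 0, "rx": 0, "ry": 0, "rz": 0.05}, {"x": 0, "y": 0, "z": 0, "rx": 0, "ry": 0, "rz": 0}, {"x": 0, "y": 0, "z": 0, "rx": 0, "ry": 0, "rz": 0}], claw=60)

```text
clock: 40.9
eef_pos: [0.4642, -0.346, 0.1554]
ee_rot: [[0.195, 0.98, 0.037], [0.981, -0.195, -0.006], [0.002, 0.037, -0.999]]
force: [-1.0, 0.4, -0.3]
finger_gap: 0.06
```

```bash
python3 - <<'E'
from h import *
im,s=snap('wrist','w14'); parts(im,s)
to([.4525,-.3055,.05],np.deg2rad(78))
E
```

```text
px [350. 212.] as cyl: c 453.0 -303.0 r 20.9
    hull [ 452.  -304.1] [35.6 28.8] long axis deg 78.4
    label [ 451.2 -307. ] [21.7 17.8] long axis deg 77.9
px [352.  45.] as cyl: c 472.5 -215.7 r 23.8
    hull [ 472.2 -212.6] [40.3 33. ] long axis deg 80.2
    label [ 488.5 -216.7] [4. 0.] long axis deg 78.4
shift tool now [ 36.9 -23.5 104.8] shift in target axes [ 36.8 -20.  105.6] rotvec [ 0.038 -0.002  0.014] at [ 0.4644 -0.3457  0.1556]
```

Call:
send_rows(targets=[{"x": 5, "y": -5, "z": 5, "rx": 0.018, "ry": 0, "rz": 0.01}, {"x": 7, "y": -6, "z": 20, "rx": 0.018, "ry": 0, "rz": 0}, {"x": 7, "y": -6, "z": 25, "rx": 0, "ry": 0, "rz": 0}, {"x": 5, "y": -4, "z": 18, "rx": 0, "ry": 0, "rz": 0}, {"x": 0, "y": 0, "z": 8, "rx": 0, "ry": 0, "rz": 0}, {"x": 0, "y": 0, "z": 1, "rx": 0, "ry": 0, "rz": 0}])

```text
clock: 41.45
eef_pos: [0.45, -0.3082, 0.0723]
ee_rot: [[0.193, 0.981, -0.003], [0.981, -0.193, 0.003], [0.002, -0.004, -1.0]]
force: [0.4, -0.1, -0.1]
finger_gap: 0.0603
```

```bash
python3 - <<'E'
from h import *
to([.452,-.305,.005],np.deg2rad(78))
E
```

```text
shift tool now [ 3.4  1.6 67.3] shift in target axes [ 3.5  1.3 67.3] rotvec [-0.004 -0.002  0.016] at [ 0.45   -0.3082  0.0723]
```

Call:
send_rows(targets=[{"x": 1.5, "y": 0.5, "z": 10, "rx": 0, "ry": 0, "rz": 0.015}, {"x": 1, "y": 0, "z": 18, "rx": 0, "ry": 0, "rz": 0}, {"x": 0, "y": 0, "z": 18, "rx": 0, "ry": 0, "rz": 0}, {"x": 0, "y": 0, "z": 13, "rx": 0, "ry": 0, "rz": 0}, {"x": 0, "y": 0, "z": 6, "rx": 0, "ry": 0, "rz": 0}, {"x": 0, "y": 0, "z": 2, "rx": 0, "ry": 0, "rz": 0}])

```text
clock: 41.95
eef_pos: [0.4537, -0.3036, 0.0023]
ee_rot: [[0.207, 0.978, -0.002], [0.978, -0.207, 0.001], [0.0, -0.002, -1.0]]
force: [-0.7, 0.9, 0.3]
finger_gap: 0.0602
```

Call:
send_rows(targets=[{"x": 0, "y": 0, "z": 0.5, "rx": 0, "ry": 0, "rz": 0}, {"x": 0, "y": 0, "z": 0.4, "rx": 0, "ry": 0, "rz": 0}, {"x": 0, "y": 0, "z": 0.4, "rx": 0, "ry": 0, "rz": 0}, {"x": 0, "y": 0, "z": 0.4, "rx": 0, "ry": 0, "rz": 0}, {"x": 0, "y": 0, "z": 0.4, "rx": 0, "ry": 0, "rz": 0}, {"x": 0, "y": 0, "z": 0.4, "rx": 0, "ry": 0, "rz": 0}], claw=0, force=30)

```text
clock: 42.45
eef_pos: [0.4558, -0.3053, 0.0028]
ee_rot: [[0.207, 0.978, 0.001], [0.978, -0.207, -0.002], [-0.002, 0.002, -1.0]]
force: [0.3, -0.5, -1.4]
finger_gap: 0.0298
```

Call:
send_rows(targets=[{"x": 0, "y": 0, "z": -10, "rx": 0, "ry": 0, "rz": 0}, {"x": 0, "y": 0, "z": -25, "rx": 0, "ry": 0, "rz": 0}, {"x": 0, "y": 0, "z": -35, "rx": 0, "ry": 0, "rz": -0.06}, {"x": 0, "y": 0, "z": -35, "rx": 0, "ry": 0, "rz": -0.06}, {"x": 0, "y": 0, "z": -30, "rx": 0, "ry": 0, "rz": 0}, {"x": 0, "y": 0, "z": -5, "rx": 0, "ry": 0, "rz": 0}])

```text
clock: 42.95
eef_pos: [0.4525, -0.3026, 0.1479]
ee_rot: [[0.083, 0.997, -0.005], [0.997, -0.083, 0.003], [0.003, -0.005, -1.0]]
force: [-0.2, -0.3, -0.7]
finger_gap: 0.0296
```

```bash
python3 - <<'E'
from h import *
print(manip.get_state()['finger_gap']);to(pw(-.056,.018,.15),YG)
E
```

```text
0.029569293398756413
shift tool now [500.3 -33.4  -0.6] shift in target axes [499.9 -39.2  -2.1] rotvec [-0.005 -0.003  0.012] at [ 0.4525 -0.3026  0.1479]
```

Call:
send_rows(targets=[{"x": 15, "y": -1, "z": -10, "rx": 0, "ry": 0, "rz": 0.01}, {"x": 36, "y": -2, "z": -5, "rx": 0, "ry": 0, "rz": 0}, {"x": 36, "y": -2, "z": 0, "rx": 0, "ry": 0, "rz": 0}, {"x": 36, "y": -2, "z": 0, "rx": 0, "ry": 0, "rz": 0}, {"x": 36, "y": -2, "z": 0, "rx": 0, "ry": 0, "rz": 0}, {"x": 36, "y": -2, "z": 0, "rx": 0, "ry": 0, "rz": 0}, {"x": 36, "y": -2, "z": 0, "rx": 0, "ry": 0, "rz": 0}, {"x": 36, "y": -2, "z": 0, "rx": 0, "ry": 0, "rz": 0}, {"x": 36, "y": -2, "z": 0, "rx": 0, "ry": 0, "rz": 0}, {"x": 36, "y": -2, "z": 0, "rx": 0, "ry": 0, "rz": 0}, {"x": 36, "y": -2, "z": 0, "rx": 0, "ry": 0, "rz": 0}, {"x": 36, "y": -2, "z": 0, "rx": 0, "ry": 0, "rz": 0}, {"x": 36, "y": -2, "z": 0, "rx": 0, "ry": 0, "rz": 0}, {"x": 30, "y": -2, "z": 0, "rx": 0, "ry": 0, "rz": 0}, {"x": 10, "y": -1, "z": 0, "rx": 0, "ry": 0, "rz": 0}, {"x": 0, "y": 0, "z": 10, "rx": 0, "ry": 0, "rz": 0}, {"x": 0, "y": 0, "z": 10, "rx": 0, "ry": 0, "rz": 0}, {"x": 0, "y": 0, "z": 1, "rx": 0, "ry": 0, "rz": 0}])

```text
clock: 44.45
eef_pos: [0.4719, 0.2025, 0.1462]
ee_rot: [[0.103, 0.995, 0.009], [0.995, -0.103, -0.005], [-0.004, 0.01, -1.0]]
force: [0.0, -1.1, -1.7]
finger_gap: 0.0299
```

```bash
python3 - <<'E'
from h import *
print(manip.get_state()['finger_gap']);to(pw(-.056,.018,.037),YG)
E
```

```text
0.029894985220143003
shift tool now [ -4.5 -11.5 109.1] shift in target axes [ -4.8 -10.5 109.2] rotvec [ 0.01   0.004 -0.009] at [0.4719 0.2025 0.1462]
```

Call:
send_rows(targets=[{"x": -2, "y": -4, "z": 8, "rx": 0.008, "ry": 0.004, "rz": -0.008}, {"x": 0, "y": -4, "z": 22, "rx": 0, "ry": 0, "rz": 0}, {"x": 0, "y": 0, "z": 22, "rx": 0, "ry": 0, "rz": 0}, {"x": 0, "y": 0, "z": 14, "rx": 0, "ry": 0, "rz": 0}, {"x": 0, "y": 0, "z": 3, "rx": 0, "ry": 0, "rz": 0}, {"x": 0, "y": 0, "z": 1, "rx": 0, "ry": 0, "rz": 0}])

```text
clock: 44.95
eef_pos: [0.4619, 0.1915, 0.0696]
ee_rot: [[0.103, 0.995, -0.004], [0.995, -0.103, -0.002], [-0.002, -0.003, -1.0]]
force: [0.6, -0.4, -1.9]
finger_gap: 0.0299
```

```bash
python3 - <<'E'
from h import *
print(manip.get_state()['finger_gap']);to(pw(-.056,.018,.037),YG)
E
```

```text
0.02985988605873552
shift tool now [ 7.2 -1.6 32.5] shift in target axes [ 7.1 -1.6 32.6] rotvec [-0.003  0.002 -0.009] at [0.4619 0.1915 0.0696]
```

Call:
send_rows(targets=[{"x": 3, "y": -1, "z": 8, "rx": 0, "ry": 0, "rz": -0.008}, {"x": 2, "y": 0, "z": 10, "rx": 0, "ry": 0, "rz": 0}, {"x": 0.5, "y": 0, "z": 8, "rx": 0, "ry": 0, "rz": 0}, {"x": 0.5, "y": 0, "z": 4, "rx": 0, "ry": 0, "rz": 0}, {"x": 0, "y": 0, "z": 2, "rx": 0, "ry": 0, "rz": 0}])

```text
clock: 45.37
eef_pos: [0.4631, 0.1964, 0.0368]
ee_rot: [[0.097, 0.995, -0.001], [0.995, -0.097, -0.001], [-0.001, -0.001, -1.0]]
force: [-0.3, 0.2, -0.8]
finger_gap: 0.0301
```

Call:
send_rows(targets=[{"x": 0, "y": 0, "z": 0, "rx": 0, "ry": 0, "rz": 0}, {"x": 0, "y": 0, "z": 0, "rx": 0, "ry": 0, "rz": 0}, {"x": 0, "y": 0, "z": 0, "rx": 0, "ry": 0, "rz": 0}, {"x": 0, "y": 0, "z": -5, "rx": 0, "ry": 0, "rz": 0}, {"x": 0, "y": 0, "z": -20, "rx": 0, "ry": 0, "rz": 0}, {"x": 0, "y": 0, "z": -35, "rx": 0, "ry": 0, "rz": 0}, {"x": -20, "y": 0, "z": -35, "rx": 0, "ry": 0, "rz": 0}, {"x": -35, "y": 0, "z": -25, "rx": 0, "ry": 0, "rz": 0}, {"x": -35, "y": 0, "z": -20, "rx": 0, "ry": 0, "rz": 0}, {"x": -10, "y": 0, "z": 0, "rx": 0, "ry": 0, "rz": 0}], claw=37)

```text
clock: 46.2
eef_pos: [0.4534, 0.0972, 0.1866]
ee_rot: [[0.089, 0.996, 0.002], [0.996, -0.089, -0.002], [-0.002, 0.002, -1.0]]
force: [0.9, 0.3, 1.3]
finger_gap: 0.0373
```

```bash
python3 - <<'E'
from h import *
im,s=snap('wrist','w15'); print(s['eef_pos'],s['finger_gap'])
E
```

```text
[0.45343916 0.09721587 0.1865989 ] 0.037345593061187614
```

View pics/w15.png

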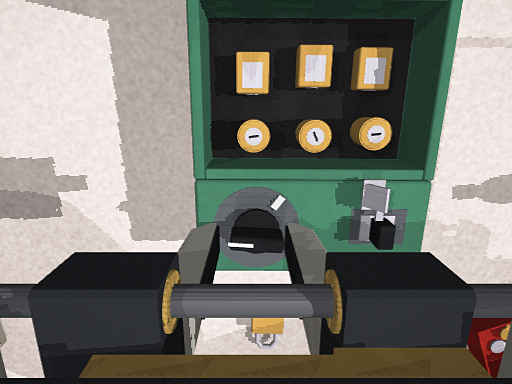

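Call:
send_rows(targets=[{"x": 0, "y": 3, "z": -35, "rx": 0, "ry": 0, "rz": 0}, {"x": 0, "y": 4, "z": -38, "rx": 0, "ry": 0, "rz": 0}, {"x": 10, "y": 4, "z": -30, "rx": 0, "ry": 0, "rz": 0}, {"x": 35, "y": 4, "z": 0, "rx": 0, "ry": 0, "rz": 0}, {"x": 35, "y": 4, "z": 0, "rx": 0, "ry": 0, "rz": 0}, {"x": 35, "y": 4, "z": 0, "rx": 0, "ry": 0, "rz": 0}, {"x": 35, "y": 4, "z": 0, "rx": 0, "ry": 0, "rz": 0}, {"x": 35, "y": 4, "z": 0, "rx": 0, "ry": 0, "rz": 0}, {"x": 35, "y": 3, "z": 0, "rx": 0, "ry": 0, "rz": 0}, {"x": 25, "y": 0, "z": 0, "rx": 0, "ry": 0, "rz": 0}, {"x": 5, "y": 0, "z": 0, "rx": 0, "ry": 0, "rz": 0}, {"x": 0, "y": 0, "z": 0, "rx": 0, "ry": 0, "rz": 0}], claw=0, force=20)

```text
clock: 47.25
eef_pos: [0.5084, 0.36, 0.2861]
ee_rot: [[0.099, 0.995, -0.004], [0.995, -0.099, 0.001], [0.001, -0.005, -1.0]]
force: [-0.1, -0.1, -0.2]
finger_gap: 0.0006
```

```bash
cat >> h.py <<'E'
def pol(p=None):
    p=manip.get_state()['eef_pos'] if p is None else p
    d=np.array(p[:2])-O; print('pol mm',np.round(np.r_[d@PX,d@PYv,p[2]]*1000,1))
E
python3 - <<'E'
from h import *
print(manip.get_state()['finger_gap']);pol();to(pw(-.02,.165,.19),YG)
E
```

```text
0.0005597904753531525
pol mm [-24.1 183.1 286.1]
shift tool now [-18.2   4.6  96. ] shift in target axes [-18.1   4.1  96.1] rotvec [-0.005 -0.001 -0.004] at [0.5084 0.36   0.2861]
```

Call:
send_rows(targets=[{"x": 0, "y": 0, "z": 15, "rx": 0, "ry": 0, "rz": 0}, {"x": 0, "y": 0, "z": 30, "rx": 0, "ry": 0, "rz": 0}, {"x": 0, "y": 0, "z": 28, "rx": 0, "ry": 0, "rz": 0}, {"x": 0, "y": 0, "z": 10, "rx": 0, "ry": 0, "rz": 0}, {"x": -5, "y": 0, "z": 1, "rx": 0, "ry": 0, "rz": 0}, {"x": -10, "y": 0, "z": 0, "rx": 0, "ry": 0, "rz": 0}, {"x": -10, "y": 0, "z": 0, "rx": 0, "ry": 0, "rz": 0}, {"x": -8, "y": 0, "z": 0, "rx": 0, "ry": 0, "rz": 0}])

```text
clock: 47.92
eef_pos: [0.5036, 0.3234, 0.2009]
ee_rot: [[0.098, 0.995, -0.004], [0.995, -0.098, 0.001], [0.001, -0.004, -1.0]]
force: [-0.7, -0.7, 0.9]
finger_gap: 0.0006
```

```bash
python3 - <<'E'
from h import *
pol();to(pw(-.02,.0895,.21),YG); print(manip.get_state()['force'])
E
```

```text
pol mm [-25.4 146.1 200.9]
shift tool now [-56.6   5.6  -9.1] shift in target axes [-56.6   5.4  -9.1] rotvec [-0.004 -0.001 -0.003] at [0.5036 0.3234 0.2009]
[-0.74052545 -0.67767746  0.87638563]
```

Call:
send_rows(targets=[{"x": -10, "y": 0.5, "z": -1, "rx": 0, "ry": 0, "rz": 0}, {"x": -12, "y": 0.5, "z": -1, "rx": 0, "ry": 0, "rz": 0}, {"x": -12, "y": 0.5, "z": -1, "rx": 0, "ry": 0, "rz": 0}, {"x": -12, "y": 0.5, "z": -1, "rx": 0, "ry": 0, "rz": 0}, {"x": -10, "y": 0.5, "z": 0, "rx": 0, "ry": 0, "rz": 0}])

```text
clock: 48.33
eef_pos: [0.5025, 0.2618, 0.2116]
ee_rot: [[0.099, 0.995, 0.004], [0.995, -0.1, 0.006], [0.006, 0.004, -1.0]]
force: [-0.2, 0.7, -0.9]
finger_gap: 0.0002
```

```bash
python3 - <<'E'
from h import *
pol();to(pw(-.02,.042,.207),YG); print(manip.get_state()['force'])
E
```

```text
pol mm [-20.7  84.7 211.6]
shift tool now [-42.7   0.8   4.3] shift in target axes [-42.7   0.7   4.6] rotvec [ 0.004 -0.006 -0.005] at [0.5025 0.2618 0.2116]
[-0.20671497  0.71964959 -0.9234042 ]
```

Call:
send_rows(targets=[{"x": -10, "y": 0, "z": 3, "rx": 0, "ry": 0, "rz": 0}, {"x": -10, "y": 0, "z": 3, "rx": 0, "ry": 0, "rz": 0}, {"x": -10, "y": 0, "z": 3, "rx": 0, "ry": 0, "rz": 0}, {"x": -10, "y": 0, "z": 4, "rx": 0, "ry": 0, "rz": 0}, {"x": -9, "y": 0, "z": 5, "rx": 0, "ry": 0, "rz": 0}, {"x": -8, "y": 0, "z": 6, "rx": 0, "ry": 0, "rz": 0}])

```text
clock: 48.83
eef_pos: [0.4978, 0.1985, 0.1877]
ee_rot: [[0.101, 0.995, 0.009], [0.995, -0.101, 0.007], [0.008, 0.008, -1.0]]
force: [-0.0, 0.5, 1.9]
finger_gap: 0.0003
```

```bash
python3 - <<'E'
from h import *
pol();to(pw(-.02,-.021,.164),YG); im,s=snap('side'); print(s['force'])
cv2.imwrite('pics/c2.png',cv2.resize(im[60:230,150:290,::-1],None,fx=3,fy=3))
E
```

```text
pol mm [-19.3  21.3 187.7]
shift tool now [-42.5  -0.7  23.3] shift in target axes [-42.3  -0.7  23.7] rotvec [ 0.009 -0.008 -0.006] at [0.4978 0.1985 0.1877]
[-0.01554465  0.46114228  1.92345131]
```

View pics/c2.png

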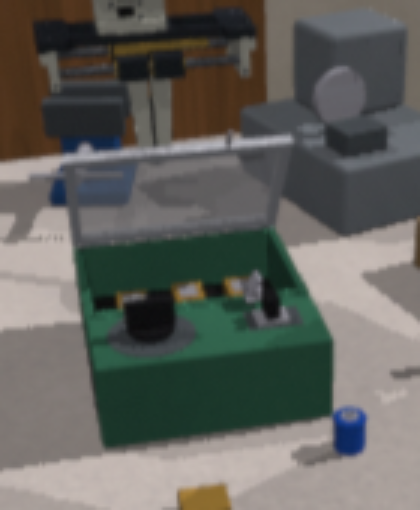

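Call:
send_rows(targets=[{"x": -9, "y": 0, "z": 4, "rx": 0.004, "ry": -0.004, "rz": 0}, {"x": -9, "y": 0, "z": 5, "rx": 0.004, "ry": -0.004, "rz": 0}, {"x": -9, "y": 0, "z": 6, "rx": 0, "ry": 0, "rz": 0}, {"x": -8, "y": 0, "z": 7, "rx": 0, "ry": 0, "rz": 0}, {"x": -5, "y": 0, "z": 8, "rx": 0, "ry": 0, "rz": 0}])

```text
clock: 49.3
eef_pos: [0.4924, 0.1543, 0.1528]
ee_rot: [[0.1, 0.995, -0.003], [0.995, -0.1, -0.001], [-0.002, -0.003, -1.0]]
force: [-0.7, 0.2, 2.1]
finger_gap: 0.0003
```

```bash
python3 - <<'E'
from h import *
pol();to(pw(-.02,-.040,.130),YG); print(manip.get_state()['force'])
E
```

```text
pol mm [-20.5 -23.3 152.8]
shift tool now [-16.7   0.7  22.8] shift in target axes [-16.7   0.5  22.8] rotvec [-0.003  0.002 -0.005] at [0.4924 0.1543 0.1528]
[-0.65402076  0.19184707  2.11609011]
```

Call:
send_rows(targets=[{"x": -5, "y": 0, "z": 6, "rx": 0, "ry": 0, "rz": 0}, {"x": -5, "y": 0, "z": 8, "rx": 0, "ry": 0, "rz": 0}, {"x": -5, "y": 0, "z": 8, "rx": 0, "ry": 0, "rz": 0}, {"x": -4, "y": 0, "z": 8, "rx": 0, "ry": 0, "rz": 0}, {"x": -2, "y": 0, "z": 8, "rx": 0, "ry": 0, "rz": 0}])

```text
clock: 49.72
eef_pos: [0.4896, 0.1304, 0.1103]
ee_rot: [[0.101, 0.995, -0.004], [0.995, -0.101, -0.001], [-0.002, -0.003, -1.0]]
force: [0.5, 1.7, 1.1]
finger_gap: 0.0008
```

```bash
python3 - <<'E'
from h import *
pol();to(pw(-.02,-.050,.092),YG); print(manip.get_state()['force'])
E
```

```text
pol mm [-21.  -47.3 110.3]
shift tool now [-2.7  1.1 18.3] shift in target axes [-2.7  1.  18.3] rotvec [-0.003  0.002 -0.006] at [0.4896 0.1304 0.1103]
[0.50322323 1.68002767 1.07278118]
```

Call:
send_rows(targets=[{"x": 0, "y": 0, "z": 5, "rx": 0, "ry": 0, "rz": 0}, {"x": 0, "y": 0, "z": 5, "rx": 0, "ry": 0, "rz": 0}, {"x": 0, "y": 0, "z": 4, "rx": 0, "ry": 0, "rz": 0}])

```text
clock: 49.97
eef_pos: [0.4896, 0.1285, 0.0953]
ee_rot: [[0.102, 0.995, -0.004], [0.995, -0.102, -0.004], [-0.004, -0.003, -1.0]]
force: [-0.4, -0.9, 0.0]
finger_gap: 0.0008
```

Call:
send_rows(targets=[{"x": 0, "y": 0, "z": 3, "rx": 0, "ry": 0, "rz": 0}, {"x": 0, "y": 0, "z": 3, "rx": 0, "ry": 0, "rz": 0}])

```text
clock: 50.13
eef_pos: [0.4898, 0.1282, 0.0891]
ee_rot: [[0.102, 0.995, -0.004], [0.995, -0.102, -0.005], [-0.005, -0.003, -1.0]]
force: [-5.9, -2.0, 14.4]
finger_gap: 0.0003
```

Call:
send_rows(targets=[{"x": 0, "y": 0, "z": -5, "rx": 0, "ry": 0, "rz": 0}, {"x": 0, "y": 0, "z": -20, "rx": 0, "ry": 0, "rz": 0}, {"x": -5, "y": 0, "z": -35, "rx": 0, "ry": 0, "rz": 0}, {"x": -35, "y": 0, "z": -35, "rx": 0, "ry": 0, "rz": 0}, {"x": -35, "y": 0, "z": -20, "rx": 0, "ry": 0, "rz": 0}, {"x": -15, "y": 0, "z": 0, "rx": 0, "ry": 0, "rz": 0}, {"x": 0, "y": 0, "z": 0, "rx": 0, "ry": 0, "rz": 0}, {"x": 0, "y": 0, "z": 0, "rx": 0, "ry": 0, "rz": 0}])

```text
clock: 50.8
eef_pos: [0.48, 0.0413, 0.202]
ee_rot: [[0.097, 0.995, -0.008], [0.995, -0.098, -0.007], [-0.008, -0.007, -1.0]]
force: [-0.7, 0.9, -0.4]
finger_gap: 0.0004
```

```bash
python3 - <<'E'
from h import *
pol();im,s=snap('wrist','w16'); np.save('w16.npy',s,allow_pickle=True); print(s['eef_pos'],s['ee_rot'])
cv2.imwrite('pics/w16x.png',cv2.resize(im[:,:,::-1],(800,600),interpolation=cv2.INTER_CUBIC))
E
```

```text
pol mm [ -22.1 -136.9  202. ]
[0.48001869 0.04134563 0.20202543] [[ 0.09749287  0.99520469 -0.00792263]
 [ 0.99520728 -0.09754766 -0.00685029]
 [-0.00759028 -0.00721681 -0.99994515]]
```

View pics/w16x.png

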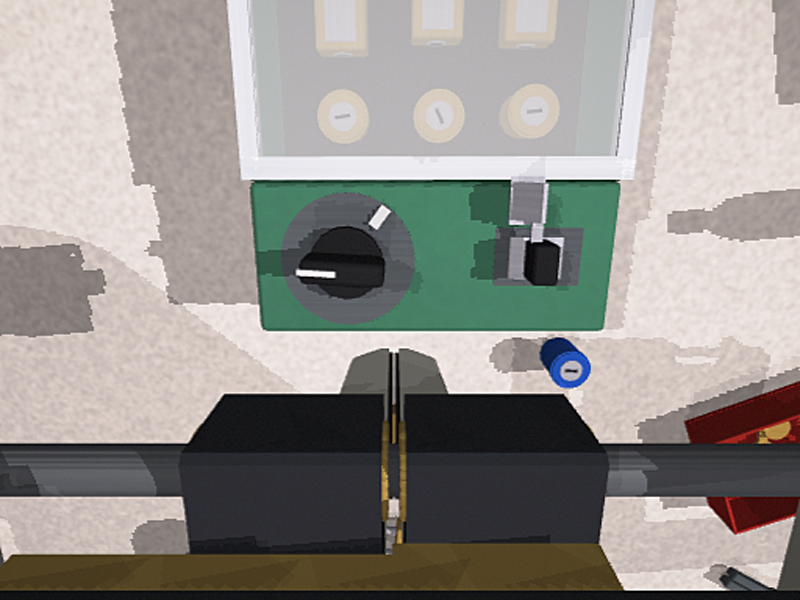

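```bash
cat > k.py <<'E'
from h import *
def knob(fn,sf,tip,ls,mark,disc):
    s=np.load(sf,allow_pickle=True).item(); f=lambda p,z: ray('wrist',np.array(p)/1.5625,z,s)[0][:2]
    P=lambda w:np.array([(w-O)@PX,(w-O)@PYv])*1000
    t,l,m,c=P(f(tip,.122)),P(f(ls,.122)),P(f(mark,.0855)),P(f(disc,.086))
    ang=lambda d:np.arctan2(d[1],-d[0])
    print('tip',t,'ls',l,'mark',m,'disc',c,'preset',ang(m-c),'timer by line',ang(t-l),'by centre',ang(t-c))
E
python3 - <<'E'
from k import *
np.set_printoptions(precision=3,suppress=True)
knob('','w16.npy',(297,272),(335,274),(379,217),(347,257.5))
knob('','w2.npy',(204,300),(241,301),(291,240),(264.5,282))
to(pw(-.051,-.121,.15),YG+np.pi/2)
E
```

```text
tip [ -71.505 -119.374] ls [ -52.213 -120.445] mark [-30.819 -95.908] disc [ -49.551 -119.06 ] preset 2.251045412394764 timer by line 0.0554641101377426 by centre -0.014273935508045947
tip [ -71.21  -119.618] ls [ -52.113 -120.619] mark [-31.416 -95.169] disc [ -48.877 -119.496] preset 2.193329525263295 timer by line 0.05241110096112906 by centre -0.005421770413354967
shift tool now [ 15.9 -28.3  51.6] shift in target axes [28.6 15.6 51.5] rotvec [-0.012 -0.    -1.573] at [0.48  0.042 0.202]
```

Call:
send_rows(targets=[{"x": 0, "y": 0, "z": 1, "rx": -0.01, "ry": 0, "rz": -0.12}, {"x": 0, "y": 0, "z": 1, "rx": 0, "ry": 0, "rz": -0.12}, {"x": 0, "y": 0, "z": 1, "rx": 0, "ry": 0, "rz": -0.12}, {"x": 0, "y": 0, "z": 1, "rx": 0, "ry": 0, "rz": -0.12}, {"x": 0, "y": 0, "z": 1, "rx": 0, "ry": 0, "rz": -0.12}, {"x": 0, "y": 0, "z": 1, "rx": 0, "ry": 0, "rz": -0.12}, {"x": 0, "y": 0, "z": 1, "rx": 0, "ry": 0, "rz": -0.12}, {"x": 0, "y": 0, "z": 1, "rx": 0, "ry": 0, "rz": -0.12}, {"x": 0, "y": 0, "z": 1, "rx": 0, "ry": 0, "rz": -0.12}, {"x": 0, "y": 0, "z": 1, "rx": 0, "ry": 0, "rz": -0.12}, {"x": 0, "y": 0, "z": 1, "rx": 0, "ry": 0, "rz": -0.12}, {"x": 0, "y": 0, "z": 1, "rx": 0, "ry": 0, "rz": -0.12}, {"x": 0, "y": 0, "z": 1, "rx": 0, "ry": 0, "rz": -0.1}, {"x": 0, "y": 0, "z": 0, "rx": 0, "ry": 0, "rz": 0}], claw=36)

```text
clock: 52.02
eef_pos: [0.4704, 0.0587, 0.1683]
ee_rot: [[-0.998, 0.058, -0.029], [0.059, 0.998, -0.003], [0.029, -0.004, -1.0]]
force: [0.3, -0.1, 0.6]
finger_gap: 0.036
```

```bash
python3 - <<'E'
from k import *
pol(); to(pw(-.0493,-.1195,.15),YG+np.pi/2)
E
```

```text
pol mm [ -33.3 -120.5  168.3]
shift tool now [15.4  1.7 18.8] shift in target axes [16.   1.  18.3] rotvec [-0.005 -0.028  0.036] at [0.4704 0.0587 0.1683]
```

Call:
send_rows(targets=[{"x": 5, "y": 0.5, "z": 2, "rx": 0, "ry": -0.014, "rz": 0.018}, {"x": 5, "y": 0.5, "z": 6, "rx": 0, "ry": -0.014, "rz": 0.018}, {"x": 3, "y": 0, "z": 6, "rx": 0, "ry": 0, "rz": 0}, {"x": 1, "y": 0, "z": 3, "rx": 0, "ry": 0, "rz": 0}, {"x": 0, "y": 0, "z": 0, "rx": 0, "ry": 0, "rz": 0}])

```text
clock: 52.43
eef_pos: [0.4534, 0.0647, 0.1463]
ee_rot: [[-0.995, 0.104, -0.008], [0.104, 0.995, -0.004], [0.007, -0.005, -1.0]]
force: [0.4, 0.2, 0.0]
finger_gap: 0.036
```

```bash
python3 - <<'E'
from k import *
pol(); to(pw(-.0493,-.1195,.103),YG+np.pi/2)
E
```

```text
pol mm [ -50.8 -116.1  146.3]
shift tool now [-1.9 -3.2 43.3] shift in target axes [-1.5 -3.4 43.3] rotvec [-0.005 -0.007 -0.009] at [0.4534 0.0647 0.1463]
```

Call:
send_rows(targets=[{"x": -1, "y": -2, "z": 8, "rx": -0.004, "ry": -0.006, "rz": -0.009}, {"x": -0.5, "y": -1, "z": 12, "rx": 0, "ry": 0, "rz": 0}, {"x": 0, "y": 0, "z": 12, "rx": 0, "ry": 0, "rz": 0}, {"x": 0, "y": 0, "z": 8, "rx": 0, "ry": 0, "rz": 0}, {"x": 0, "y": 0, "z": 2, "rx": 0, "ry": 0, "rz": 0}])

```text
clock: 52.85
eef_pos: [0.4556, 0.0613, 0.1005]
ee_rot: [[-0.995, 0.095, -0.0], [0.095, 0.995, 0.0], [0.0, 0.0, -1.0]]
force: [0.6, -0.9, 0.5]
finger_gap: 0.0364
```

```bash
python3 - <<'E'
from k import *
pol(); to(pw(-.0493,-.1195,.103),YG+np.pi/2); print(manip.get_state()['force'])
E
```

```text
pol mm [ -48.3 -119.3  100.5]
shift tool now [ 1.  -0.2 -2.5] shift in target axes [ 1.  -0.2 -2.5] rotvec [ 0.    -0.    -0.001] at [0.4556 0.0613 0.1005]
[ 0.57180493 -0.93073485  0.46714618]
```

Call:
send_rows(targets=[{"x": 0.5, "y": 0, "z": -1, "rx": 0, "ry": 0, "rz": 0}, {"x": 0.5, "y": 0, "z": -1, "rx": 0, "ry": 0, "rz": 0}, {"x": 0, "y": 0, "z": 0, "rx": 0, "ry": 0, "rz": 0}, {"x": 0, "y": 0, "z": 0, "rx": 0, "ry": 0, "rz": 0}, {"x": 0, "y": 0, "z": 0, "rx": 0, "ry": 0, "rz": 0}], claw=0, force=15)

```text
clock: 53.27
eef_pos: [0.454, 0.0615, 0.1017]
ee_rot: [[-0.995, 0.096, -0.002], [0.096, 0.995, 0.001], [0.003, 0.001, -1.0]]
force: [1.2, 1.7, -6.2]
finger_gap: 0.013
```

Call:
send_rows(targets=[{"x": 0, "y": 0, "z": 0, "rx": 0, "ry": 0, "rz": 0.06}, {"x": 0, "y": 0, "z": 0, "rx": 0, "ry": 0, "rz": 0.1}, {"x": 0, "y": 0, "z": 0, "rx": 0, "ry": 0, "rz": 0.1}, {"x": 0, "y": 0, "z": 0, "rx": 0, "ry": 0, "rz": 0.1}, {"x": 0, "y": 0, "z": 0, "rx": 0, "ry": 0, "rz": 0.1}, {"x": 0, "y": 0, "z": 0, "rx": 0, "ry": 0, "rz": 0.1}])

```text
clock: 53.77
eef_pos: [0.454, 0.0617, 0.1017]
ee_rot: [[-0.78, 0.626, -0.002], [0.626, 0.78, 0.001], [0.002, -0.0, -1.0]]
force: [0.5, 1.0, -3.6]
finger_gap: 0.0129
```

```bash
python3 - <<'E'
from k import *
pol(); to(pw(-.0493,-.1195,.103),YG+np.pi/2-2.22); s=manip.get_state(); print(s['force'],s['torque'],s['joint_positions'],s['finger_gap'])
E
```

```text
pol mm [ -49.9 -119.1  101.7]
shift tool now [-0.7 -0.  -1.3] shift in target axes [ 0.   0.7 -1.3] rotvec [-2.000e-03 -1.000e-03  1.639e+00] at [0.454  0.0617 0.1017]
[ 0.51368434  0.97115883 -3.58072987] [ 0.06522174 -0.29501317  0.02901965] [ 2.23569007e-02 -1.70811265e-01  2.00330282e+00  8.96684777e-04
  1.31066376e+00 -8.72433421e-01] 0.012923093067949597
```

Turning well; 1.64 rad remain.

Call:
send_rows(targets=[{"x": 0, "y": 0, "z": 0, "rx": 0, "ry": 0, "rz": 0.12}, {"x": 0, "y": 0, "z": 0, "rx": 0, "ry": 0, "rz": 0.12}, {"x": 0, "y": 0, "z": 0, "rx": 0, "ry": 0, "rz": 0.12}, {"x": 0, "y": 0, "z": 0, "rx": 0, "ry": 0, "rz": 0.12}, {"x": 0, "y": 0, "z": 0, "rx": 0, "ry": 0, "rz": 0.12}, {"x": 0, "y": 0, "z": 0, "rx": 0, "ry": 0, "rz": 0.12}, {"x": 0, "y": 0, "z": 0, "rx": 0, "ry": 0, "rz": 0.12}, {"x": 0, "y": 0, "z": 0, "rx": 0, "ry": 0, "rz": 0.12}, {"x": 0, "y": 0, "z": 0, "rx": 0, "ry": 0, "rz": 0.12}, {"x": 0, "y": 0, "z": 0, "rx": 0, "ry": 0, "rz": 0.12}, {"x": 0, "y": 0, "z": 0, "rx": 0, "ry": 0, "rz": 0.12}, {"x": 0, "y": 0, "z": 0, "rx": 0, "ry": 0, "rz": 0.1}])

```text
clock: 54.77
eef_pos: [0.4543, 0.0617, 0.1017]
ee_rot: [[0.554, 0.832, 0.001], [0.832, -0.554, -0.0], [0.0, 0.001, -1.0]]
force: [1.5, 0.7, -4.7]
finger_gap: 0.0131
```

```bash
python3 - <<'E'
from k import *
pol(); to(pw(-.0493,-.1195,.103),YG+np.pi/2-2.22); s=manip.get_state(); print(s['force'],s['finger_gap'])
E
```

```text
pol mm [ -49.6 -119.   101.7]
shift tool now [-0.3  0.5 -1.3] shift in target axes [-0.2  0.5 -1.3] rotvec [ 0.001 -0.     0.157] at [0.4543 0.0617 0.1017]
[ 1.51714787  0.6522666  -4.70021699] 0.013057520290689285
```

Call:
send_rows(targets=[{"x": 0, "y": 0, "z": 0, "rx": 0, "ry": 0, "rz": 0.08}, {"x": 0, "y": 0, "z": 0, "rx": 0, "ry": 0, "rz": 0.07}, {"x": 0, "y": 0, "z": 0, "rx": 0, "ry": 0, "rz": 0.0}])

```text
clock: 55.02
eef_pos: [0.4544, 0.0617, 0.1017]
ee_rot: [[0.683, 0.731, 0.001], [0.731, -0.683, -0.0], [0.001, 0.001, -1.0]]
force: [0.4, 0.4, -3.6]
finger_gap: 0.0128
```

```bash
python3 - <<'E'
from k import *
pol(); to(pw(-.0493,-.1195,.103),YG+np.pi/2-2.235)
E
```

```text
pol mm [ -49.5 -119.1  101.7]
shift tool now [-0.2  0.5 -1.3] shift in target axes [-0.2  0.5 -1.3] rotvec [ 0.001 -0.001  0.008] at [0.4544 0.0617 0.1017]
```

Within 0.01 rad of the estimate. Release, go straight up, back off in -y and look.

Call:
send_rows(targets=[{"x": 0, "y": 0, "z": 0, "rx": 0, "ry": 0, "rz": 0}, {"x": 0, "y": 0, "z": 0, "rx": 0, "ry": 0, "rz": 0}, {"x": 0, "y": 0, "z": 0, "rx": 0, "ry": 0, "rz": 0}, {"x": 0, "y": 0, "z": -8, "rx": 0, "ry": 0, "rz": 0}, {"x": 0, "y": 0, "z": -25, "rx": 0, "ry": 0, "rz": 0}, {"x": 0, "y": 0, "z": -35, "rx": 0, "ry": 0, "rz": 0}, {"x": -25, "y": 15, "z": -25, "rx": 0, "ry": 0, "rz": 0}, {"x": -25, "y": 20, "z": -15, "rx": 0, "ry": 0, "rz": 0}, {"x": -25, "y": 20, "z": 0, "rx": 0, "ry": 0, "rz": 0}, {"x": 0, "y": 0, "z": 0, "rx": 0, "ry": 0, "rz": 0}, {"x": 0, "y": 0, "z": 0, "rx": 0, "ry": 0, "rz": 0}], claw=36)

```text
clock: 55.93
eef_pos: [0.4448, -0.0343, 0.2224]
ee_rot: [[0.669, 0.743, 0.008], [0.743, -0.669, -0.004], [0.002, 0.009, -1.0]]
force: [0.1, 1.2, -0.1]
finger_gap: 0.036
```

```bash
python3 - <<'E'
from k import *
pol();im,s=snap('wrist','w17'); np.save('w17.npy',s,allow_pickle=True); print(s['eef_pos'])
cv2.imwrite('pics/w17x.png',cv2.resize(im[:,:,::-1],(800,600),interpolation=cv2.INTER_CUBIC))
E
```

```text
pol mm [ -50.  -215.5  222.4]
[ 0.44482473 -0.03425745  0.22243792]
```

View pics/w17x.png

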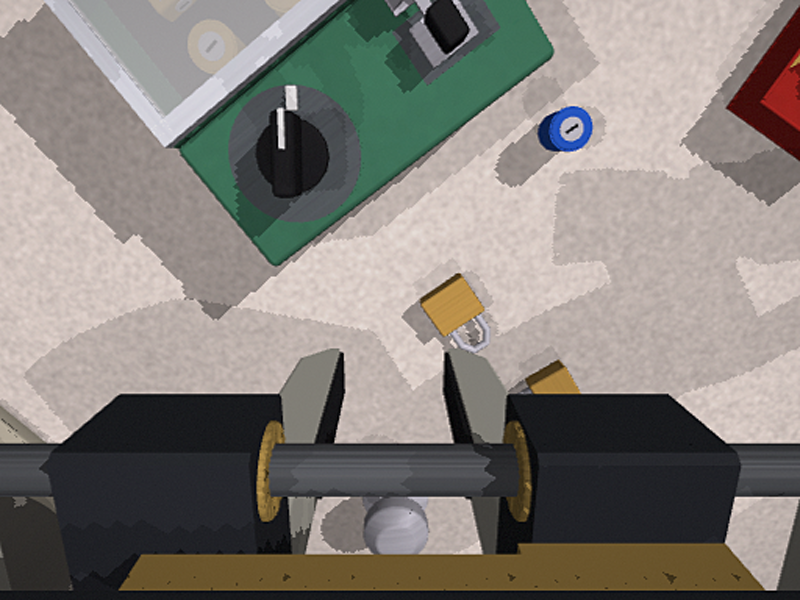

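```bash
python3 - <<'E'
from k import *
np.set_printoptions(precision=3,suppress=True)
knob('','w17.npy',(281,109),(282,148),(291,98),(295,154))
s=np.load('w17.npy',allow_pickle=True).item()
f=lambda p,z: ray('wrist',np.array(p)/1.5625,z,s)[0][:2]
A=pw(-.0496,-.1191,0)[:2]; t=f((281,109),.122); m=f((291,98),.0855)
x=(A-m)/np.linalg.norm(A-m); d=t-m; print('tip in mark frame mm x,y',d@x*1000,(x[0]*d[1]-x[1]*d[0])*1000)
E
```

```text
tip [ -35.504 -103.942] ls [ -47.212 -118.707] mark [-30.986 -95.48 ] disc [ -48.655 -120.592] preset 2.1839155075315615 timer by line 2.2412908417847826 by centre 2.239330178291107
tip in mark frame mm x,y 9.442656271090117 1.6899783466920344
```

```bash
python3 - <<'E'
from k import *
for w,p in(('w2.npy',(452,284)),('w16.npy',(542,265))):
    s=np.load(w,allow_pickle=True).item(); pol(ray('wrist',np.array(p)/1.5625,.111,s)[0])
im,s=snap('side'); cv2.imwrite('pics/end.png',cv2.resize(im[100:300,150:300,::-1],None,fx=3,fy=3,interpolation=cv2.INTER_CUBIC))
E
```

```text
pol mm [  59.3 -116.7  111. ]
pol mm [  56.7 -118.   111. ]
```

View pics/end.png

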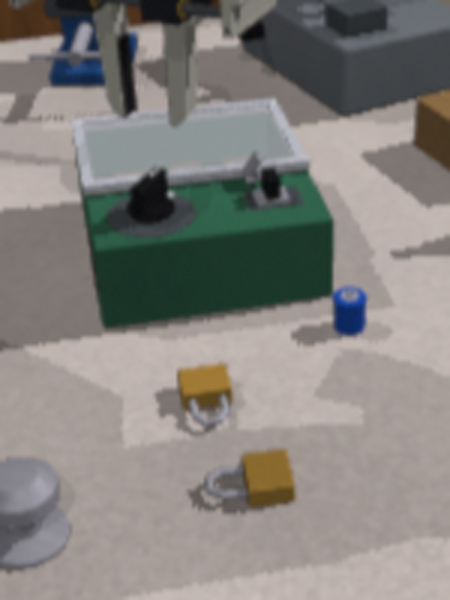

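The side view shows the cover shut flush and the latch home: the stud is within 3 mm of its first position. Both padlocks are in place and the gripper is clear of everything, so I'm handing in.

```bash
python3 -c "
from plant import manip
print(manip.hand_in())"
```

```text
the job is handed in; nothing more can be done
None
```

The job is done and handed in at about 56 s on the robot's clock. Hand-in returns no verdict, so the result rests on my own checks.

**What I did:**
- I pushed the thumb latch until the cover sprang open.
- All six bare parts (three bodies, three cylinders) went into the chamber in two rows of three. The first cylinder needed a second grip, because the arm drifted while the fingers closed.
- I pressed the cover shut until it latched, then gripped the timer knob and turned it about 2.23 rad clockwise.

**What the last checks showed:**
- **Parts and cover:** all six parts were seen in the chamber before closing, and those in view afterwards were still in place. The cover is flush and stayed shut after I let go.
- **Latch:** the stud is within about 3 mm of its first position, which is about the measuring error. The limit is 4 mm.
- **Timer:** the jaw angle puts the pointer within 0.01 rad of my mark estimate. The last camera measurements disagreed by up to 0.08 rad, with the pointer tip at most about 1.7 mm off the mark's line. The limit is 3.5 mm.
- **Everything else:** the padlocks look unmoved by eye, the blue cylinder and turquoise block were not touched, and the gripper was clear of everything at hand-in.

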